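Set up the parts polisher

TASK

Set the parts polisher up for a run: first seat the empty blue bowl down over the two pegs of the green polisher. Then put every loose nut lying on the bench into the bowl (leave the bolts and the rivet alone) and turn the black knob clockwise until the red pointer stands on the green mark, without over-tightening well past it. When that is done, push the switch lever over to the back to switch on.

Things in the scene. Friction and masses are not known exactly. Their poses are not given: they have to be found in the camera images.
- bowl_seat (a point): Seat of the polisher, a green housing 262 x 300 x 60 mm fixed on the bench: centre of the round dark steel disc (132 mm across) on its deck, 60 mm above the bench. Axes are the polisher's: x from its front (vents, toward the robot) to its back, y to its left, z up.
- peg_front (a point): Top of the front alignment peg: upright steel pin 10 mm thick, 25 mm high above the deck, the top 9 mm tapered; 85 mm from the seat centre along its -x.
- peg_back (a point): Top of the back alignment peg, alike, 85 mm from the seat centre along its +x.
- bowl_grip (a point): Centre of the orange grip block on the column in the middle of the loose blue plastic bowl (0.26 to 0.46 kg), 69 mm above the bowl's underside. The block is 42 mm along the bowl's x, 26 mm along its y, 30 mm high (54 to 84 mm above the underside). Two lugs at the bowl's foot, toward its -x and +x, reach out to 103 mm from the middle, 10 mm thick, each with a 15 mm hole 85 mm from the middle.
- bowl_floor (a point): Middle of the bowl's inner floor, 6 mm above its underside. The bowl is 144 mm across at the rim, 55 mm high, wall 4 mm. Parts go into the ring-shaped space round the 24 mm thick column, 12 to 58 mm from the middle. Seated, its underside lies flat on the deck with a peg through each lug; either way round (half a turn) fits.
- tension_grip (a point): Black tension knob, on its axis at the height to grip, right front of the polisher. A raised bar along the knob's own x (the point's x axis turns with the knob) is the part to pinch, 46 mm long, 14 mm thick, its top 7 mm above the point, its foot 17 mm below it on a 48 mm disc. Turned clockwise as seen from above it tightens; it stays where it is left; turning torque about 0.05 N m.
- tension (a joint): Angle of the tension knob, rad, 0 at full slack, growing clockwise seen from above to 5.6 at the stop. Each radian swings the red pointer by 0.3 rad.
- pointer_tip (a point): Tip of the red pointer of the sprung idler arm, under the glass of the white dial behind the knob, 50 mm from its pivot. It swings to the polisher's left (anticlockwise seen from above) as the belt is tightened. It cannot be reached by hand.
- set_mark (a point): Middle of the green set mark on the dial, a 7 mm wide tab, likewise 50 mm from the pivot; x points outward from the pivot, y along the pointer's swing in the tightening direction. Where it is set differs from start to start; it does not move.
- switch (a joint): Switch lever, rad: 0 off, leaning toward the polisher's front; 1.0 on, leaning to its back. It stays where it is left and takes a light push.
- switch_tip (a point): Centre of the red ball (26 mm) on the end of the switch lever at the right rear of the polisher. The lever is 50 mm long, pivots about the polisher's y axis 22 mm above the deck, and the ball stands 66 mm above the deck at either end of its swing (72 mm midway), above a grey block 25 mm high.
- bolt_1: Rusty hex bolt lying on its side, 25 x 44 x 22 mm, origin under its middle. Not to be polished.
- bolt_2: Rusty hex bolt lying on its side, 25 x 52 x 22 mm, origin under its middle. Not to be polished.
- bolt_3: Rusty hex bolt lying on its side, 28 x 52 x 25 mm, origin under its middle. Not to be polished.
- rivet: Copper rivet standing on its head, 22 x 22 x 41 mm, origin at its foot. Not to be polished.
- nut_1_mid (a point): Loose rusty hex nut lying flat, may be absent; 22 mm across the flats, which face along its x, 26 mm across the corners along its y, 12 mm high. The point is its middle, half-way up.
- nut_2_mid (a point): Loose rusty hex nut lying flat, may be absent; 22 mm across the flats, which face along its x, 26 mm across the corners along its y, 12 mm high. The point is its middle, half-way up.
- nut_3_mid (a point): Loose rusty hex nut lying flat, may be absent; 24 mm across the flats, which face along its x, 27 mm across the corners along its y, 13 mm high. The point is its middle, half-way up.
- nut_4_mid (a point): Loose rusty hex nut lying flat, may be absent; 21 mm across the flats, which face along its x, 24 mm across the corners along its y, 11 mm high. The point is its middle, half-way up.
- nut_5_mid (a point): Loose rusty flange nut lying on its round flange (31 mm across, 3 mm thick), may be absent; above the flange a hexagon 22 mm across the flats, which face along its x, up to 15 mm high. The point is on its axis, 7.5 mm above its foot.

How it is judged:
By the outcome, as a careful person would: the job done as asked, in the order asked, and still so for the second after the job is handed in, with the robot touching nothing.
Of nut_1, nut_2, nut_3, nut_4, nut_5 only 3 to 5 are there at a start; the rules pass over those that are not, and their reading is None.
At some moment in a run one of nut_1, nut_2, nut_3, nut_4, nut_5 may be knocked a few centimetres aside while the robot is not near it.
Once in a run the grip may slacken for a moment while it holds something.
It also fails if it takes over 210 s, if anything falls off the work surface, if the arm or the gripper's body presses on something with over 40 N, if the wrist force passes 120 N, or if a joint passes its speed limit or range.

ROBOT

A 6-joint arm with a two-finger parallel gripper is mounted at the origin on a cart in front of the work surface, level with it; the furniture and walls round the work are solid. World frame = base frame: x ahead of the robot, y to its left, z up, the work surface at z = 0. Lengths are in mm, angles in rad, forces in N, time in s.
With the tool pointing down it reaches from about 350 to 800 mm from the base axis. Payload 7.3 kg.
Tool frame: the origin (TCP) lies midway between the tips of the shut fingers; the grasp point (between the pads) lies 19 mm behind it; z points along the fingers, y is the line along which they close (so a half turn about z gives the same grasp; the last joint's range is limited). The gripper opens to 85 mm and grips with 20 to 120 N. Pads are 22 mm wide; open, the fingers measure 114 mm over their backs; the gripper's body (76 mm by 85 mm) begins 54 mm behind the grasp point. The pads swing forward as they close: fully open they stand 13 mm farther back than shut.
Start: joints at [-1.466, 0.342, 1.524, -0, 1.275, -0.146], TCP at [130.316, -508.589, 231.322] pointing down, gripper open.
Joint ranges: [-2.53, 2.53], [-0.77, 2.02], [0.04, 2.7], [-1, 4.14], [0.28, 2.66], [-3.11, 3.11]. Speed limits (rad/s): [2.57, 2.57, 3.14, 3.14, 3.14, 3.14].

INTERFACE

Orientations are given as a unit quaternion [x, y, z, w].
In Python, from cell import manip gives the robot as it stands.
- The arm moves only by the tool play_rows, never from a script. Its argument "moves" is a list of rows, each an object with "turn": the turn, a rotation vector about the tool's x, y, z in rad, a list of three; "xyz": the shift along the tool's x, y, z in mm, a list of three; "hand": the finger opening in mm, from 0 to 85.4. A call has 1 to 20 rows; each row is the pose to reach, as a shift and turn from the pose commanded when the call began, along the tool's axes at that moment; what a row does not reach only later rows make up. A row lasts 1/12 s, in which the tool goes at most 41.7 mm and 7.16 degrees, less where a joint would pass 70% of its speed; a pose out of reach is approached as far as the arm can. A call with a gripper value outside its range is refused whole. The fingers move at their own pace and stop on an object; "newtons" is the grip in N (left out, the last holds). Time passes only in rows, so rows that repeat a pose let the fingers close. It gives the time, the measured TCP pose, the force, the opening and the grip force at its end, in the units of the state.
- manip.get_obs(): the state, without advancing time (a new reading comes with each control period).
- manip.get_image(name): name is "scene" or "top" or "wrist"; returns a dict with "color" (480x640x3 uint8, red, green, blue), "camera_matrix" (3x3 intrinsics, pixels), "dist" ([k1, k2, p1, p2, k3] as OpenCV has them; the pictures are not rectified), "world_from_camera" (4x4, takes a point from camera to world coordinates). Camera axes: x right, y up, looking along -z (the intrinsics and any distortion apply to the point x, -y, -z); pixel columns grow to the right and rows downward; lengths in mm; the calibration is good to about 2 mm. A picture is of the moment at which its call begins. There is no depth.
- manip.close_job(): hands the job in; it is judged then, once.
The state is a dict: "time": time; "joint_pos": joint angles; "qvel": joint speeds; "effort": joint torques, N m; "tool_pos": TCP position; "tcp_rot": TCP orientation; "contact_force": force on the tool from outside, world axes, zero at the start; "ft_torque": the same for the moment, N m; "opening": finger opening in mm; "gripper_force": force on a finger pad.
Only numpy, scipy, OpenCV 4.12 (cv2) and the standard library are available. Lean on these libraries where they do the work, as an engineer would, in place of code of your own. Each camera call takes 0.05 s, during which the arm holds its last target. There are 200 camera calls.

## Working session

There is one attempt and no reset: what is moved stays moved. The work goes in short steps, Python scripts to look and compute and a tool call to move; the robot and the scene stay as the last step left them, time stands still between calls to the robot, and variables do not carry over. Pictures are saved under pics/ and viewed, at most 14 in all, crops included, and the job is handed in when it is done.

Besides the shell and the picture viewer there is one more tool, called after "Emit:" by a JSON object that holds its "fn" and its "kwargs". play_rows: Moves the arm, as the interface text tells. Its arguments: {"type":"object","properties":{"moves":{"type":"array","items":{"type":"object","properties":{"turn":{"type":"array","items":{"type":"number"}},"xyz":{"type":"array","items":{"type":"number"}},"hand":{"type":"number"}}}},"newtons":{"type":"number"}},"required":["moves"]}

```bash
ls; mkdir -p pics; cat > h.py <<'E'
import numpy as np, cv2
from cell import manip
def grab(n,save=None):
    d=manip.get_image(n)
    if save: cv2.imwrite('pics/'+save,cv2.cvtColor(d['color'],cv2.COLOR_RGB2BGR))
    return d
def ray(d,px):
    K=np.array(d['camera_matrix'],float);D=np.array(d['dist'],float);T=np.array(d['world_from_camera'],float)
    u=cv2.undistortPoints(np.array(px,float).reshape(-1,1,2),K,D).reshape(-1,2)
    v=np.c_[u[:,0],-u[:,1],-np.ones(len(u))]@T[:3,:3].T
    return T[:3,3],v
def plane(d,px,z):
    o,v=ray(d,px); return o+v*((z-o[2])/v[:,2:3])
def proj(d,P):
    K=np.array(d['camera_matrix'],float);D=np.array(d['dist'],float);T=np.array(d['world_from_camera'],float)
    c=(np.array(P,float).reshape(-1,3)-T[:3,3])@T[:3,:3]; c=c*[1,-1,-1]
    return cv2.projectPoints(c,np.zeros(3),np.zeros(3),K,D)[0].reshape(-1,2)
E
python3 - <<'E'
from h import *
for n in('top','scene','wrist'):
    d=grab(n,n+'0.png'); print(n,np.round(d['world_from_camera'],3).tolist(),np.round(d['camera_matrix'],1).tolist(),d['dist'])
print(manip.get_obs())
E
```

```text
pics
top [[0.027, 0.998, -0.056, 512.893], [-1.0, 0.027, -0.007, -18.821], [-0.005, 0.056, 0.998, 1381.649], [0.0, 0.0, 0.0, 1.0]] [[605.5, 0.0, 313.4], [0.0, 605.5, 233.4], [0.0, 0.0, 1.0]] [-0.01875336  0.          0.          0.          0.        ]
scene [[-0.499, 0.582, -0.642, -321.458], [-0.866, -0.354, 0.353, 464.118], [-0.022, 0.732, 0.681, 1037.866], [0.0, 0.0, 0.0, 1.0]] [[571.6, 0.0, 319.6], [0.0, 571.6, 249.0], [0.0, 0.0, 1.0]] [-0.08757415  0.          0.          0.          0.        ]
wrist [[0.247, 0.93, 0.272, 199.436], [-0.969, 0.238, 0.068, -490.872], [-0.002, -0.281, 0.96, 373.475], [0.0, 0.0, 0.0, 1.0]] [[408.8, 0.0, 319.5], [0.0, 408.8, 234.0], [0.0, 0.0, 1.0]] [-0.0327483  0.         0.         0.         0.       ]
{'time': 0.15, 'joint_pos': array([-1.46597548e+00,  3.42538690e-01,  1.52476522e+00,  8.54717151e-06,
        1.27540868e+00, -1.45998128e-01]), 'qvel': array([ 7.79009041e-06, -1.19707864e-03, -3.41609582e-03,  6.08188009e-04,
       -6.61709925e-04,  6.31147588e-04]), 'effort': array([ 7.89871756e-04, -4.33906603e+01, -2.46147251e+01, -1.75081695e-04,
        5.71193785e-03,  1.79380896e-05]), 'tool_pos': array([ 130.29821048, -508.27666723,  230.80936515]), 'tcp_rot': array([ 9.92146531e-01,  1.25079762e-01,  1.56151569e-05, -5.59768193e-04]), 'contact_force': array([-0.33581353, -0.00659031, -0.72515573]), 'ft_torque': array([ 0.02545381, -0.03980014,  0.02019254]), 'gripper_force': 0.0, 'opening': 85.6868075326022}
```

View pics/top0.png

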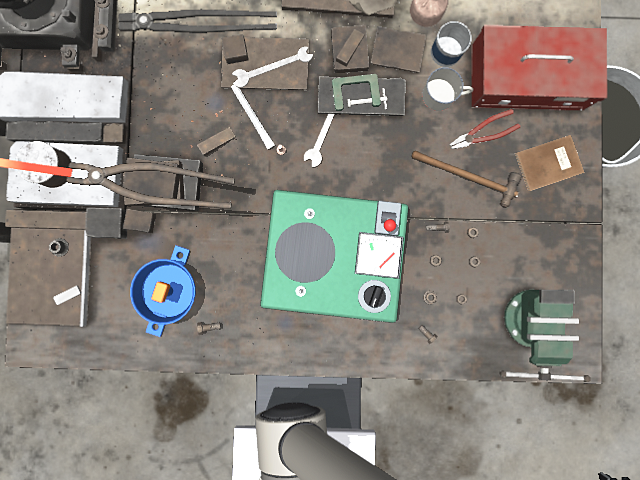

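View pics/scene0.png

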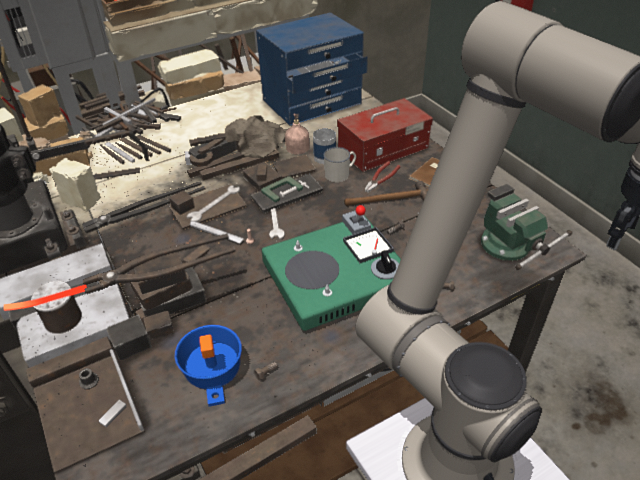

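The top view shows the bowl at (163,291) with its lugs at (180,254) and (155,328). The disc is at (305,252) with pegs at (309,213) and (301,291), the knob is at (375,295) and the ball at (390,225). There are five nuts, at (473,232), (435,261), (475,262), (430,297) and (462,299). The bolts are at (437,228), (427,333) and (207,327), and the rivet is at (281,150). The scene view agrees.

```bash
python3 - <<'E'
from h import *
from scipy.spatial.transform import Rotation as R
d=grab('top');im=d['color'];hsv=cv2.cvtColor(im,cv2.COLOR_RGB2HSV)
def blobs(m,amin,roi=None):
    n,l,s,c=cv2.connectedComponentsWithStats(m.astype(np.uint8));return [(s[i].tolist(),c[i]) for i in range(1,n) if s[i][4]>=amin]
H,S,V=[hsv[...,i].astype(int) for i in range(3)]
x0=np.zeros_like(H,bool);x0[180:350,100:500]=1
org=(H>8)&(H<22)&(S>170)&(V>170)&x0
print('orange',[(s,plane(d,c,84)[0].round(1)) for s,c in blobs(org,20)])
blue=(H>100)&(H<120)&(S>150)&x0
print('blue',[(s,c.round(1)) for s,c in blobs(blue,200)])
# holes: non-blue blobs in hull of blue
cs,_=cv2.findContours(blue.astype(np.uint8),cv2.RETR_CCOMP,cv2.CHAIN_APPROX_NONE)
for c in cs:
    if 6<len(c)<60: 
        m=c.reshape(-1,2).mean(0);print('hole',m.round(1),len(c),plane(d,m,10)[0].round(1))
disc=(S<60)&(V>50)&(V<140)&x0; disc[:, :270]=0; disc[:,345:]=0
print('disc',[(s,plane(d,c,60)[0].round(1)) for s,c in blobs(disc,300)])
peg=(S<50)&(V>160)&x0; peg[:,:280]=0
print('pegs',[(s,c.round(1),plane(d,c,75)[0].round(1)) for s,c in blobs(peg,8)])
red=((H<8)|(H>172))&(S>150)&(V>120)&x0
print('red',[(s,c.round(1),plane(d,c,126)[0].round(1),plane(d,c,65)[0].round(1)) for s,c in blobs(red,6)])
print('knob',plane(d,[375,295],85).round(1))
for p in [(473,232),(435,261),(475,262),(430,297),(462,299)]: print('nut',plane(d,p,8)[0].round(1))
o=manip.get_obs();print(R.from_quat(o['tcp_rot']).as_matrix().round(3).tolist())
T=np.array(d['world_from_camera'])
cv2.imwrite('pics/kn.png',cv2.resize(im[190:350,340:500,::-1],None,fx=3.7,fy=3.7,interpolation=cv2.INTER_CUBIC))
E
```

```text
orange []
blue [([131, 250, 64, 86, 1302], array([155. , 292.6])), ([166, 282, 17, 21, 233], array([174.4, 292. ]))]
hole [174.1 292.1] 55 [448.4 301.6  10. ]
hole [178.  254.1] 24 [534.6 296.3  10. ]
disc [([270, 180, 75, 38, 1060], array([688.3,   3.7,  60. ])), ([270, 309, 75, 41, 1673], array([380.2,  10.8,  60. ]))]
pegs [([376, 201, 25, 33, 413], array([386.6, 214.1]), array([ 632.1, -167.3,   75. ])), ([304, 208, 11, 11, 86], array([308.9, 213.2]), array([629.8,   0.8,  75. ])), ([470, 220, 14, 1, 14], array([476.5, 220. ]), array([ 624.6, -362.2,   75. ])), ([427, 226, 9, 3, 21], array([431.5, 226.9]), array([ 607.1, -265. ,   75. ])), ([469, 228, 9, 9, 27], array([473.5, 233. ]), array([ 596.2, -356.1,   75. ])), ([392, 231, 6, 4, 14], array([395.4, 232.9]), array([ 591.9, -187.3,   75. ])), ([355, 233, 47, 45, 1622], array([378.4, 254.8]), array([ 543.6, -151.5,   75. ])), ([431, 256, 10, 9, 36], array([435.2, 260.2]), array([ 535.2, -274.1,   75. ])), ([471, 257, 9, 9, 33], array([474.9, 261.2]), array([ 535.4, -359.8,   75. ])), ([358, 280, 33, 33, 450], array([373.4, 295
[... 288 characters left out ...]
95, 9, 9, 28], array([461.9, 298.8]), array([ 453.9, -332.9,   75. ])), ([373, 298, 3, 9, 11], array([373.9, 301.9]), array([ 442.3, -144. ,   75. ])), ([421, 327, 5, 6, 11], array([423. , 329.5]), array([ 386.3, -250.4,   75. ]))]
red [([384, 219, 12, 12, 108], array([389.5, 224.6]), array([ 605.7, -168. ,  126. ]), array([ 610.2, -175.3,   65. ])), ([380, 253, 14, 15, 23], array([387. , 259.3]), array([ 533.5, -164.4,  126. ]), array([ 534.5, -171.5,   65. ]))]
knob [[ 457.5 -145.    85. ]]
nut [ 602.7 -372.2    8. ]
nut [ 534.6 -286.8    8. ]
nut [ 534.7 -377.5    8. ]
nut [ 453.1 -276.8    8. ]
nut [ 450.5 -349.2    8. ]
[[0.969, 0.248, -0.0], [0.248, -0.969, 0.001], [0.0, -0.001, -1.0]]
```

View pics/kn.png

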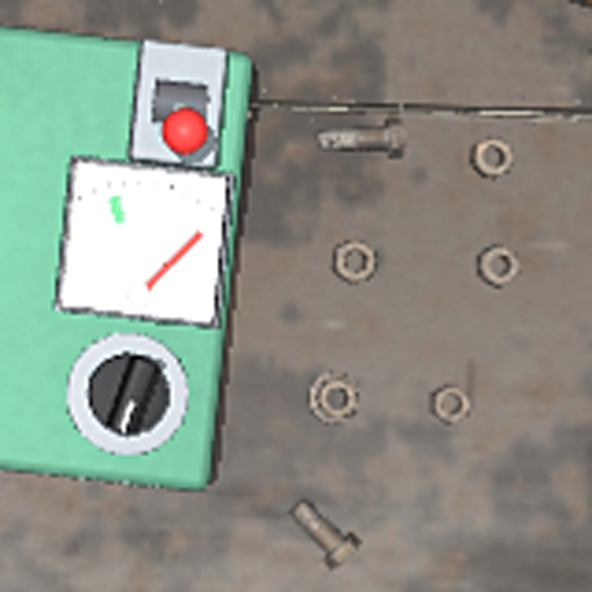

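The crop shows the green mark at the dial's upper left and the red pointer to its right. The knob bar runs roughly along the polisher's x, and the five nuts include a flange nut at about (430,297) in the full picture. Next I locate the bowl.

```bash
cat >> h.py <<'E'
from scipy.spatial.transform import Rotation as R
def go(x,y,z,yaw=None):
    """shift & turn (tool axes) to bring TCP to x,y,z, pointing down, tool x at yaw"""
    o=manip.get_obs();A=R.from_quat(o['tcp_rot']);a=A.as_matrix();y0=np.arctan2(a[1,0],a[0,0])
    if yaw is None: yaw=y0
    B=R.from_euler('z',yaw)*R.from_euler('x',np.pi)
    s=A.inv().apply(np.array([x,y,z])-o['tool_pos']);t=(A.inv()*B).as_rotvec()
    print('shift',s.round(1),'turn',t.round(3),'dist',np.linalg.norm(s).round(),'yaw0',y0.round(3),'j',o['joint_pos'].round(2),'t',round(o['time'],2))
def blobs(m,amin=8):
    n,l,s,c=cv2.connectedComponentsWithStats(m.astype(np.uint8));return [(s[i].tolist(),c[i]) for i in range(1,n) if s[i][4]>=amin]
E
python3 - <<'E'
from h import *
d=grab('top');hsv=cv2.cvtColor(d['color'],cv2.COLOR_RGB2HSV)
H,S,V=[hsv[...,i].astype(int) for i in range(3)]
print(hsv[292,158],hsv[328,155],hsv[319,155],hsv[213,308])
m=np.zeros_like(H,bool);m[240:345,120:210]=1
org=(H>8)&(H<25)&(S>130)&(V>120)&m
for s,c in blobs(org,15): print('orange',s,c.round(1),plane(d,c,84)[0].round(1))
blue=((H>100)&(H<125)&(S>120)&m).astype(np.uint8)
cs,_=cv2.findContours(blue,cv2.RETR_EXTERNAL,cv2.CHAIN_APPROX_NONE);c=max(cs,key=cv2.contourArea)
print('bbox',cv2.boundingRect(c))
e=cv2.morphologyEx(cv2.drawContours(np.zeros_like(blue),[c],-1,1,-1),cv2.MORPH_OPEN,cv2.getStructuringElement(2,(31,31)))
b=blobs(e,500)[0];print('rim',b[0],plane(d,b[1],50)[0].round(1))
print('lugs',plane(d,[[178,254.1],[154.5,328]],10).round(1).tolist())
print('pegs60',plane(d,[[308.9,213.2],[300.1,290.8]],60).round(1).tolist())
go(460,-250,300,0);go(450,0,300,0)
E
```

```text
[ 24 120 255] [ 16  68 147] [109 180 109] [100   8 198]
orange [157, 282, 11, 20, 50] [163.4 289.8] [456.2 307.7  84. ]
bbox (130, 246, 66, 91)
rim [130, 259, 65, 67, 3375] [451.1 318.6  50. ]
lugs [[534.6, 296.2, 10.0], [366.5, 343.0, 10.0]]
pegs60 [[631.0, 1.0, 60.0], [461.2, 15.6, 60.0]]
shift [ 383.5 -168.5  -68.9] turn [-0.001  0.     0.251] dist 425.0 yaw0 0.251 j [-1.47  0.34  1.52 -0.    1.28 -0.15] t 0.25
shift [ 435.9 -413.2  -68.7] turn [-0.001  0.     0.251] dist 605.0 yaw0 0.251 j [-1.47  0.34  1.52 -0.    1.28 -0.15] t 0.25
```

```bash
python3 - <<'E'
from h import *
go(480,0,330,1.57)
E
```

```text
shift [ 465.  -405.8  -98.7] turn [-0.    -0.    -1.319] dist 625.0 yaw0 0.251 j [-1.47  0.34  1.52 -0.    1.28 -0.15] t 0.25
```

Emit:
{"fn": "play_rows", "kwargs": {"moves": [{"xyz":[465,-406,-98.7],"turn":[0,0,-1.319]},{"xyz":[465,-406,-98.7],"turn":[0,0,-1.319]},{"xyz":[465,-406,-98.7],"turn":[0,0,-1.319]},{"xyz":[465,-406,-98.7],"turn":[0,0,-1.319]},{"xyz":[465,-406,-98.7],"turn":[0,0,-1.319]},{"xyz":[465,-406,-98.7],"turn":[0,0,-1.319]},{"xyz":[465,-406,-98.7],"turn":[0,0,-1.319]},{"xyz":[465,-406,-98.7],"turn":[0,0,-1.319]},{"xyz":[465,-406,-98.7],"turn":[0,0,-1.319]},{"xyz":[465,-406,-98.7],"turn":[0,0,-1.319]},{"xyz":[465,-406,-98.7],"turn":[0,0,-1.319]},{"xyz":[465,-406,-98.7],"turn":[0,0,-1.319]},{"xyz":[465,-406,-98.7],"turn":[0,0,-1.319]},{"xyz":[465,-406,-98.7],"turn":[0,0,-1.319]},{"xyz":[465,-406,-98.7],"turn":[0,0,-1.319]},{"xyz":[465,-406,-98.7],"turn":[0,0,-1.319]},{"xyz":[465,-406,-98.7],"turn":[0,0,-1.319]},{"xyz":[465,-406,-98.7],"turn":[0,0,-1.319]},{"xyz":[465,-406,-98.7],"turn":[0,0,-1.319]},{"xyz":[465,-406,-98.7],"turn":[0,0,-1.319]}]}}

```text
$.moves[0]: bad value
```

```bash
python3 - <<'E'
from h import *
d=grab('wrist','w1.png'); d2=grab('top','t1.png')
print(np.round(d['world_from_camera'],3).tolist())
print(proj(d,[[631,1,60],[461.2,15.6,60],[546,8.3,60]]).round(1).tolist())
go(450,319,220,2.87)
E
```

```text
[[0.247, 0.93, 0.272, 199.446], [-0.969, 0.238, 0.069, -490.963], [-0.001, -0.281, 0.96, 373.765], [0.0, 0.0, 0.0, 1.0]]
[[52.8, -203.6], [-276.7, -398.8], [-168.5, -415.2]]
shift [ 515.1 -722.2   11.4] turn [-0.    -0.    -2.619] dist 887.0 yaw0 0.251 j [-1.47  0.34  1.52 -0.    1.28 -0.15] t 0.35
```

View pics/w1.png

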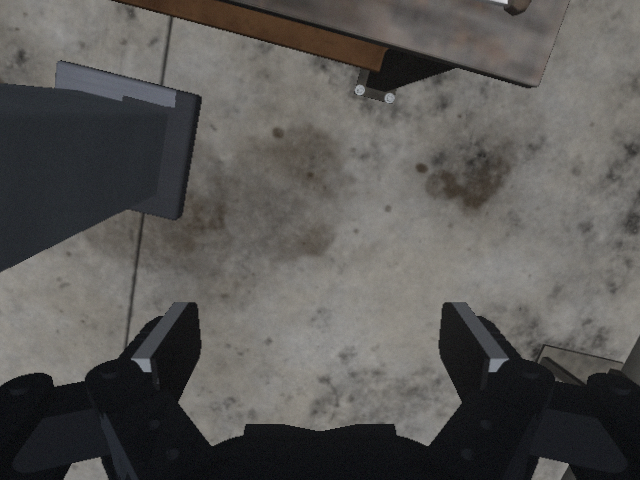

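The picture shows only the floor and table edge, because the arm had not moved. The rows probably need "hand".

Emit:
{"fn": "play_rows", "kwargs": {"moves": [{"xyz":[465,-406,-98.7],"turn":[0,0,-1.319],"hand":85},{"xyz":[465,-406,-98.7],"turn":[0,0,-1.319],"hand":85},{"xyz":[465,-406,-98.7],"turn":[0,0,-1.319],"hand":85},{"xyz":[465,-406,-98.7],"turn":[0,0,-1.319],"hand":85},{"xyz":[465,-406,-98.7],"turn":[0,0,-1.319],"hand":85},{"xyz":[465,-406,-98.7],"turn":[0,0,-1.319],"hand":85},{"xyz":[465,-406,-98.7],"turn":[0,0,-1.319],"hand":85},{"xyz":[465,-406,-98.7],"turn":[0,0,-1.319],"hand":85},{"xyz":[465,-406,-98.7],"turn":[0,0,-1.319],"hand":85},{"xyz":[465,-406,-98.7],"turn":[0,0,-1.319],"hand":85},{"xyz":[465,-406,-98.7],"turn":[0,0,-1.319],"hand":85},{"xyz":[465,-406,-98.7],"turn":[0,0,-1.319],"hand":85},{"xyz":[465,-406,-98.7],"turn":[0,0,-1.319],"hand":85},{"xyz":[465,-406,-98.7],"turn":[0,0,-1.319],"hand":85},{"xyz":[465,-406,-98.7],"turn":[0,0,-1.319],"hand":85},{"xyz":[465,-406,-98.7],"turn":[0,0,-1.319],"hand":85},{"xyz":[465,-406,-98.7],"turn":[0,0,-1.319],"hand":85},{"xyz":[465,-406,-98.7],"turn":[0,0,-1.319],"hand":85},{"xyz":[465,-406,-98.7],"turn":[0,0,-1.319],"hand":85},{"xyz":[465,-406,-98.7],"turn":[0,0,-1.319],"hand":85}], "newtons": 40}}

```text
time: 2.02
tool_pos: [479.4, -1.1, 330.0]
tcp_rot: [0.708, 0.706, -0.0, -0.0]
contact_force: [-0.4, 1.1, 0.3]
opening: 85.2
gripper_force: 0.0
```

```bash
python3 - <<'E'
from h import *
d=grab('wrist','w2.png'); 
print(np.round(d['world_from_camera'],3).tolist())
print(proj(d,[[631,1,60],[461.2,15.6,60],[546,8.3,60],[457.5,-145,85],[606,-168,126]]).round(1).tolist())
go(450,319,220,2.87)
E
```

```text
[[1.0, 0.004, 0.0, 479.353], [-0.004, 0.959, 0.282, 70.456], [0.001, -0.282, 0.959, 472.683], [0.0, 0.0, 0.0, 1.0]]
[[467.9, 184.7], [301.3, 170.8], [385.1, 177.7], [299.3, 325.9], [448.7, 366.5]]
shift [320.  -30.5 109.9] turn [-0.     0.    -1.302] dist 340.0 yaw0 1.568 j [-0.16  0.2   1.45 -0.    1.49 -0.16] t 2.07
```

View pics/w2.png

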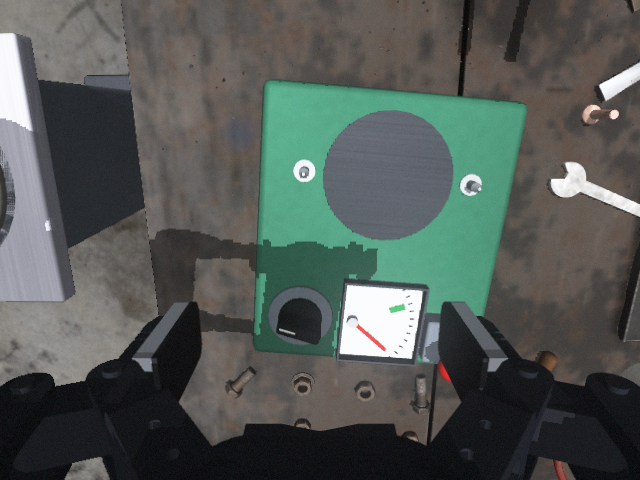

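The wrist view shows peg collars at (304,171) and (471,185), the disc at (388,175), the pointer from (352,321) to (385,349), the mark at (398,308) and the knob at (300,318).

```bash
python3 - <<'E'
from h import *
d=grab('wrist');hsv=cv2.cvtColor(d['color'],cv2.COLOR_RGB2HSV)
H,S,V=[hsv[...,i].astype(int) for i in range(3)]
m=np.zeros_like(H,bool);m[90:300,270:520]=1
ng=~((H>65)&(H<95)&(S>60))&m
for s,c in blobs(ng,100):
    if s[4]<30000: print(s,c.round(1),plane(d,c,60)[0].round(1))
m[:]=0;m[280:362,340:428]=1
red=((H<8)|(H>172))&(S>120)&m
grn=(H>50)&(H<80)&(S>120)&m
for n,k in(('red',red),('grn',grn)):
    for s,c in blobs(k,8): print(n,s,c.round(1),plane(d,c,62)[0].round(1))
go(450,319,220,2.87)
E
```

```text
[399, 90, 121, 12, 743] [477.7  93.5] [632.5  89.7  60. ]
[323, 110, 130, 130, 13170] [387.6 174.7] [548.5  11.4  60. ]
[487, 148, 33, 152, 2492] [508.6 248.5] [682.1 -67.9  60. ]
[293, 160, 22, 22, 388] [303.7 170.5] [463.7  15.9  60. ]
[460, 174, 22, 22, 380] [470.2 184.5] [633.5   1.2  60. ]
[342, 278, 87, 22, 1546] [382.3 290.4] [ 548.1 -115.7   60. ]
[273, 286, 54, 14, 543] [299.4 293.8] [ 457.  -119.3   60. ]
red [357, 325, 28, 26, 110] [370.8 337.7] [ 537.2 -173.2   62. ]
grn [390, 305, 14, 8, 65] [396.6 308.3] [ 564.7 -136.5   62. ]
shift [319.9 -30.6 110. ] turn [-0.     0.    -1.302] dist 340.0 yaw0 1.568 j [-0.16  0.2   1.45 -0.    1.49 -0.16] t 2.12
```

Emit:
{"fn": "play_rows", "kwargs": {"moves": [{"xyz":[320,-30.5,110],"turn":[0,0,-1.302],"hand":85},{"xyz":[320,-30.5,110],"turn":[0,0,-1.302],"hand":85},{"xyz":[320,-30.5,110],"turn":[0,0,-1.302],"hand":85},{"xyz":[320,-30.5,110],"turn":[0,0,-1.302],"hand":85},{"xyz":[320,-30.5,110],"turn":[0,0,-1.302],"hand":85},{"xyz":[320,-30.5,110],"turn":[0,0,-1.302],"hand":85},{"xyz":[320,-30.5,110],"turn":[0,0,-1.302],"hand":85},{"xyz":[320,-30.5,110],"turn":[0,0,-1.302],"hand":85},{"xyz":[320,-30.5,110],"turn":[0,0,-1.302],"hand":85},{"xyz":[320,-30.5,110],"turn":[0,0,-1.302],"hand":85},{"xyz":[320,-30.5,110],"turn":[0,0,-1.302],"hand":85},{"xyz":[320,-30.5,110],"turn":[0,0,-1.302],"hand":85},{"xyz":[320,-30.5,110],"turn":[0,0,-1.302],"hand":85}]}}

```text
time: 3.2
tool_pos: [450.1, 319.6, 220.0]
tcp_rot: [0.136, 0.991, -0.0, 0.0]
contact_force: [-0.4, 0.1, 0.2]
opening: 84.9
gripper_force: 0.0
```

```bash
python3 - <<'E'
from h import *
d=grab('wrist','w3.png');hsv=cv2.cvtColor(d['color'],cv2.COLOR_RGB2HSV)
H,S,V=[hsv[...,i].astype(int) for i in range(3)]
print(proj(d,[[450,319,84],[450,319,55]]).round(1).tolist())
org=(H>5)&(H<25)&(S>110)&(V>150)
for s,c in blobs(org,40): print('org',s,c.round(1),plane(d,c,84)[0].round(1))
blue=(H>100)&(H<125)&(S>120)
cs,_=cv2.findContours(blue.astype(np.uint8),cv2.RETR_CCOMP,cv2.CHAIN_APPROX_NONE)
for c in cs:
    a=cv2.contourArea(c)
    if a>80: m=c.reshape(-1,2).mean(0);print('c',a,m.round(1),cv2.boundingRect(c),plane(d,m,10)[0].round(1))
E
```

```text
[[318.9, 220.0], [319.0, 210.6]]
org [303, 196, 35, 56, 1298] [317.8 223.4] [452.2 317.6  84. ]
c 27821.5 [320.  196.5] (228, 79, 184, 232) [448.2 320.5  10. ]
c 2320.0 [319.6 221.4] (301, 189, 39, 65) [469.8 314.   10. ]
c 275.0 [321.6 102.6] (312, 93, 20, 20) [372.7 342.9  10. ]
```

View pics/w3.png

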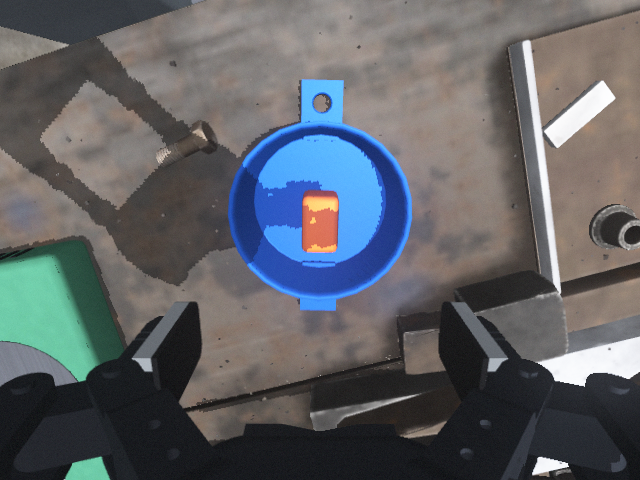

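The bowl is centred at px (320,210), with its lug hole at (322,103) and the orange block at (320,222). It is well aligned with the tool, so I descend and grip.

```bash
python3 - <<'E'
from h import *
go(453,319,50,2.865)
E
```

```text
shift [ -2.9   0.2 170.1] turn [-0.     0.     0.004] dist 170.0 yaw0 2.869 j [ 0.48  0.4   1.47 -0.    1.27 -0.82] t 3.25
```

Emit:
{"fn": "play_rows", "kwargs": {"moves": [{"xyz":[-3,0,40],"turn":[0,0,0.004],"hand":85},{"xyz":[-3,0,80],"turn":[0,0,0.004],"hand":85},{"xyz":[-3,0,120],"turn":[0,0,0.004],"hand":85},{"xyz":[-3,0,150],"turn":[0,0,0.004],"hand":85},{"xyz":[-3,0,170],"turn":[0,0,0.004],"hand":85},{"xyz":[-3,0,170],"turn":[0,0,0.004],"hand":85},{"xyz":[-3,0,170],"turn":[0,0,0.004],"hand":20},{"xyz":[-3,0,170],"turn":[0,0,0.004],"hand":20},{"xyz":[-3,0,170],"turn":[0,0,0.004],"hand":20},{"xyz":[-3,0,170],"turn":[0,0,0.004],"hand":20},{"xyz":[-3,0,170],"turn":[0,0,0.004],"hand":20},{"xyz":[-3,0,170],"turn":[0,0,0.004],"hand":20},{"xyz":[-3,0,170],"turn":[0,0,0.004],"hand":20},{"xyz":[-3,0,170],"turn":[0,0,0.004],"hand":20},{"xyz":[-3,0,170],"turn":[0,0,0.004],"hand":20},{"xyz":[-3,0,170],"turn":[0,0,0.004],"hand":20}], "newtons": 80}}

```text
time: 4.58
tool_pos: [453.5, 319.7, 51.6]
tcp_rot: [0.137, 0.991, 0.001, 0.001]
contact_force: [-0.6, -1.1, 6.1]
opening: 24.8
gripper_force: 79.8
```

```bash
python3 - <<'E'
from h import *
go(453,319,200,2.865)
E
```

```text
shift [   0.    -0.5 -148.4] turn [0.002 0.002 0.003] dist 148.0 yaw0 2.868 j [ 0.48  0.6   1.66 -0.    0.88 -0.82] t 4.58
```

Emit:
{"fn": "play_rows", "kwargs": {"moves": [{"xyz":[0,0,-30],"turn":[0,0,0],"hand":20},{"xyz":[0,0,-65],"turn":[0,0,0],"hand":20},{"xyz":[0,0,-100],"turn":[0,0,0],"hand":20},{"xyz":[0,0,-140],"turn":[0,0,0],"hand":20},{"xyz":[0,0,-148],"turn":[0,0,0],"hand":20},{"xyz":[0,0,-148],"turn":[0,0,0],"hand":20}]}}

```text
time: 5.08
tool_pos: [454.0, 320.1, 201.1]
tcp_rot: [0.136, 0.991, 0.002, 0.003]
contact_force: [-0.2, 0.4, -5.0]
opening: 24.9
gripper_force: 80.4
```

```bash
python3 - <<'E'
from h import *
go(548,8.5,190,3.055)
E
```

```text
shift [-174.7 -274.6   10.8] turn [ 0.004  0.005 -0.187] dist 326.0 yaw0 2.868 j [ 0.48  0.42  1.49 -0.    1.22 -0.82] t 5.08
```

Emit:
{"fn": "play_rows", "kwargs": {"moves": [{"xyz":[-20,-31,2],"turn":[0,0,-0.02],"hand":20},{"xyz":[-38,-60,3],"turn":[0,0,-0.05],"hand":20},{"xyz":[-58,-91,4],"turn":[0,0,-0.08],"hand":20},{"xyz":[-78,-122,5],"turn":[0,0,-0.1],"hand":20},{"xyz":[-98,-153,6],"turn":[0,0,-0.12],"hand":20},{"xyz":[-117,-184,7],"turn":[0,0,-0.14],"hand":20},{"xyz":[-137,-215,8],"turn":[0,0,-0.16],"hand":20},{"xyz":[-155,-243,9],"turn":[0,0,-0.187],"hand":20},{"xyz":[-168,-263,10],"turn":[0,0,-0.187],"hand":20},{"xyz":[-174.5,-274.5,10.8],"turn":[0,0,-0.187],"hand":20},{"xyz":[-174.5,-274.5,10.8],"turn":[0,0,-0.187],"hand":20},{"xyz":[-174.5,-274.5,10.8],"turn":[0,0,-0.187],"hand":20}]}}

```text
time: 6.08
tool_pos: [545.4, 7.9, 185.3]
tcp_rot: [0.044, 0.999, 0.0, -0.002]
contact_force: [-0.6, 0.7, -4.2]
opening: 24.9
gripper_force: 80.8
```

```bash
python3 - <<'E'
from h import *
d=grab('wrist','w4.png');e=grab('scene','s4.png')
cv2.imwrite('pics/c4.png',np.hstack([cv2.resize(d['color'],(400,300)),cv2.resize(e['color'][150:390,210:530],(400,300))])[:,:,::-1])
o=manip.get_obs();print(o['tool_pos'],o['opening'])
go(548,8.5,150,3.055)
E
```

```text
[545.59609999   9.10761922 186.16819418] 25.093831457231953
shift [-2.5 -0.4 36.2] turn [ 0.001 -0.002  0.001] dist 36.0 yaw0 3.056 j [-0.12  0.42  1.53  0.    1.19 -1.61] t 6.18
```

View pics/c4.png

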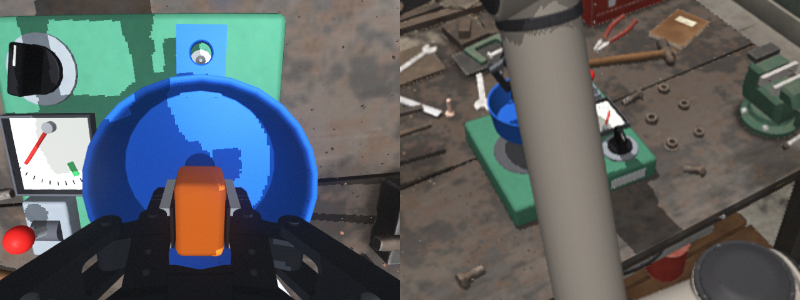

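The wrist view shows the front lug hole at full-size px (323,82) with the peg visible in it, and the bowl upright in the grip. I measure the fit.

```bash
python3 - <<'E'
from h import *
d=grab('wrist');hsv=cv2.cvtColor(d['color'],cv2.COLOR_RGB2HSV)
H,S,V=[hsv[...,i].astype(int) for i in range(3)]
o=manip.get_obs();t=o['tool_pos'];A=R.from_quat(o['tcp_rot']);ub=t[2]-51.6
blue=(H>98)&(H<125)&(S>90)
blue[:, :]=blue
n=~blue;n[:50]=0;n[120:]=0;n[:,:285]=0;n[:,365:]=0
for s,c in blobs(n,30):
    if s[4]<3000: 
        bb=np.array([s[0]+(s[2]-1)/2,s[1]+(s[3]-1)/2])
        for z in(ub+10,ub+5):
            p=plane(d,bb,z)[0];print(s,c.round(1),'hole',p.round(1),'tool',A.inv().apply(p-t).round(1))
# collar visible: white
w=(S<60)&(V>120)&n
for s,c in blobs(w,10): print('white',s,c.round(1),plane(d,c,60)[0].round(1),plane(d,c,85)[0].round(1))
cv2.imwrite('pics/c5.png',cv2.resize(d['color'][40:130,260:390,::-1],None,fx=5,fy=5,interpolation=cv2.INTER_NEAREST))
print(proj(d,[[463.2,15.8,60],[463.2,15.8,85]]).round(1).tolist())
E
```

```text
[361, 50, 4, 70, 207] [362.9  89.5] hole [463.4  34.4 144.9] tool [84.2 18.  41.7]
[361, 50, 4, 70, 207] [362.9  89.5] hole [463.1  35.  139.9] tool [84.5 18.5 46.7]
[305, 68, 34, 35, 905] [321.6  84.9] hole [462.1  17.  144.9] tool [84.   0.6 41.7]
[305, 68, 34, 35, 905] [321.6  84.9] hole [461.8  17.1 139.9] tool [84.3  0.6 46.7]
white [306, 79, 31, 23, 522] [320.6  89.7] [459.2  17.2  60. ] [460.6  17.   85. ]
[[318.9, 96.5], [318.9, 94.6]]
```

View pics/c5.png

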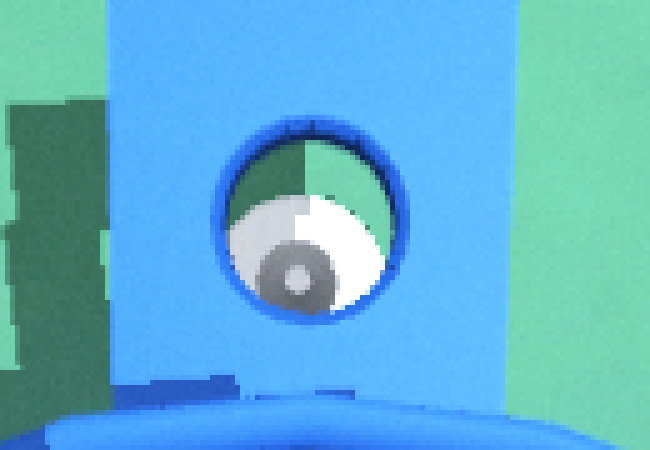

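```bash
python3 - <<'E'
from h import *
for _ in range(6): manip.get_image('top')
go(547.4,7.8,145,3.055); o=manip.get_obs();print(o['tool_pos'],o['contact_force'])
E
```

```text
shift [-1.  -0.6 42.3] turn [-0.     0.     0.001] dist 42.0 yaw0 3.056 j [-0.12  0.42  1.53 -0.    1.19 -1.61] t 6.53
[546.44027618   8.44569919 187.30606571] [ 0.63156804 -0.02587151 -4.07720393]
```

Emit:
{"fn": "play_rows", "kwargs": {"moves": [{"xyz":[-0.5,-0.3,15],"turn":[0,0,0],"hand":20},{"xyz":[-0.5,-0.3,30],"turn":[0,0,0],"hand":20},{"xyz":[-0.5,-0.3,40],"turn":[0,0,0],"hand":20},{"xyz":[-0.5,-0.3,45],"turn":[0,0,0],"hand":20},{"xyz":[-0.5,-0.3,45],"turn":[0,0,0],"hand":20},{"xyz":[-0.5,-0.3,45],"turn":[0,0,0],"hand":20},{"xyz":[-0.5,-0.3,45],"turn":[0,0,0],"hand":20},{"xyz":[-0.5,-0.3,45],"turn":[0,0,0],"hand":20},{"xyz":[-0.5,-0.3,45],"turn":[0,0,0],"hand":20},{"xyz":[-0.5,-0.3,45],"turn":[0,0,0],"hand":20}]}}

```text
time: 7.37
tool_pos: [547.2, 7.5, 142.6]
tcp_rot: [0.043, 0.999, -0.0, 0.0]
contact_force: [0.5, -0.0, -3.6]
opening: 24.8
gripper_force: 80.7
```

```bash
python3 - <<'E'
from h import *
d=grab('wrist')
o=manip.get_obs();t=o['tool_pos'];A=R.from_quat(o['tcp_rot']);print(t.round(1))
r=d['color'][20:130,260:390,::-1];cv2.imwrite('pics/c6.png',cv2.resize(r,None,fx=5,fy=5,interpolation=cv2.INTER_NEAREST))
go(547.4,7.8,120,3.055)
E
```

```text
[547.1   7.5 142.5]
shift [-0.2  0.3 22.5] turn [-0.     0.001 -0.   ] dist 23.0 yaw0 3.055 j [-0.13  0.47  1.59 -0.    1.08 -1.61] t 7.42
```

View pics/c6.png

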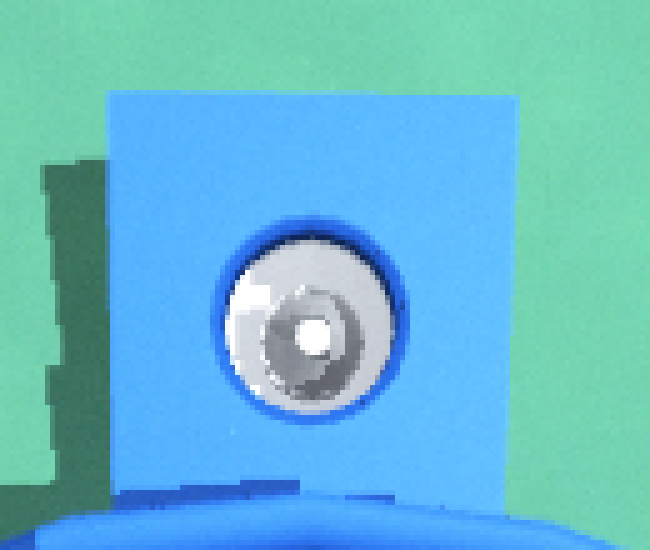

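The peg tip at crop (314,336) is nearly centred in the hole at (310,322), so I lower the bowl.

Emit:
{"fn": "play_rows", "kwargs": {"moves": [{"xyz":[-0.3,0,8],"turn":[0,0,0],"hand":20},{"xyz":[-0.3,0,14],"turn":[0,0,0],"hand":20},{"xyz":[-0.3,0,19],"turn":[0,0,0],"hand":20},{"xyz":[-0.3,0,24],"turn":[0,0,0],"hand":20},{"xyz":[-0.3,0,28],"turn":[0,0,0],"hand":20},{"xyz":[-0.3,0,31],"turn":[0,0,0],"hand":20},{"xyz":[-0.3,0,31],"turn":[0,0,0],"hand":20},{"xyz":[-0.3,0,31],"turn":[0,0,0],"hand":20},{"xyz":[-0.3,0,31],"turn":[0,0,0],"hand":20}]}}

```text
time: 8.17
tool_pos: [547.1, 7.5, 111.6]
tcp_rot: [0.043, 0.999, -0.0, -0.0]
contact_force: [-4.0, -0.4, 3.0]
opening: 24.6
gripper_force: 81.8
```

Emit:
{"fn": "play_rows", "kwargs": {"moves": [{"xyz":[-0.3,0,30],"turn":[0,0,0],"hand":60},{"xyz":[-0.3,0,30],"turn":[0,0,0],"hand":60},{"xyz":[-0.3,0,30],"turn":[0,0,0],"hand":60},{"xyz":[-0.3,0,30],"turn":[0,0,0],"hand":60},{"xyz":[-0.3,0,30],"turn":[0,0,0],"hand":60},{"xyz":[-0.3,0,0],"turn":[0,0,0],"hand":60},{"xyz":[-0.3,0,-40],"turn":[0,0,0],"hand":60},{"xyz":[-0.3,0,-80],"turn":[0,0,0],"hand":60},{"xyz":[-0.3,0,-120],"turn":[0,0,0],"hand":60},{"xyz":[-0.3,0,-140],"turn":[0,0,0],"hand":60},{"xyz":[-0.3,0,-140],"turn":[0,0,0],"hand":60}]}}

```text
time: 9.08
tool_pos: [550.1, 7.2, 258.2]
tcp_rot: [0.043, 0.999, -0.001, 0.006]
contact_force: [1.4, 0.0, 0.2]
opening: 60.0
gripper_force: 0.0
```

```bash
python3 - <<'E'
from h import *
d=grab('wrist','w7.png')
hsv=cv2.cvtColor(d['color'],cv2.COLOR_RGB2HSV);H,S,V=[hsv[...,i].astype(int) for i in range(3)]
n=~((H>98)&(H<125)&(S>90))
for s,c in blobs(n,30):
    if s[4]<1500: print(s,c.round(1),plane(d,c,70)[0].round(1))
r=d['color'][:, :, ::-1];cv2.imwrite('pics/c7.png',cv2.resize(r,(400,300)))
go(440,-260,230,2.0)
E
```

```text
[312, 81, 19, 20, 297] [320.6  90.7] [464.   15.4  70. ]
shift [  85.6 -275.8   24.4] turn [0.004 0.007 1.055] dist 290.0 yaw0 3.055 j [-0.13  0.36  1.42 -0.    1.35 -1.61] t 9.13
```

```bash
python3 - <<'E'
from h import *
go(558,-290,300,0.785)
E
```

```text
shift [ -35.1 -295.5  -44.6] turn [0.009 0.005 2.27 ] dist 301.0 yaw0 3.055 j [-0.13  0.36  1.42 -0.    1.35 -1.61] t 9.13
```

Emit:
{"fn": "play_rows", "kwargs": {"moves": [{"xyz":[-35,-295,-44],"turn":[0,0,2.27],"hand":60},{"xyz":[-35,-295,-44],"turn":[0,0,2.27],"hand":60},{"xyz":[-35,-295,-44],"turn":[0,0,2.27],"hand":60},{"xyz":[-35,-295,-44],"turn":[0,0,2.27],"hand":60},{"xyz":[-35,-295,-44],"turn":[0,0,2.27],"hand":60},{"xyz":[-35,-295,-44],"turn":[0,0,2.27],"hand":60},{"xyz":[-35,-295,-44],"turn":[0,0,2.27],"hand":60},{"xyz":[-35,-295,-44],"turn":[0,0,2.27],"hand":60},{"xyz":[-35,-295,-44],"turn":[0,0,2.27],"hand":60},{"xyz":[-35,-295,-44],"turn":[0,0,2.27],"hand":60},{"xyz":[-35,-295,-44],"turn":[0,0,2.27],"hand":60},{"xyz":[-35,-295,-44],"turn":[0,0,2.27],"hand":60},{"xyz":[-35,-295,-44],"turn":[0,0,2.27],"hand":60},{"xyz":[-35,-295,-44],"turn":[0,0,2.27],"hand":60},{"xyz":[-35,-295,-44],"turn":[0,0,2.27],"hand":60},{"xyz":[-35,-295,-44],"turn":[0,0,2.27],"hand":60},{"xyz":[-35,-295,-44],"turn":[0,0,2.27],"hand":60},{"xyz":[-35,-295,-44],"turn":[0,0,2.27],"hand":60},{"xyz":[-35,-295,-44],"turn":[0,0,2.27],"hand":60},{"xyz":[-35,-295,-44],"turn":[0,0,2.27],"hand":60}]}}

```text
time: 10.8
tool_pos: [556.6, -289.2, 294.2]
tcp_rot: [0.924, 0.383, -0.0, -0.001]
contact_force: [-0.3, 0.2, 0.3]
opening: 59.8
gripper_force: 0.0
```

```bash
python3 - <<'E'
from h import *
d=grab('wrist','w8.png'); print(manip.get_obs()['joint_pos'].round(2))
t=grab('top','t8.png')
print(proj(d,[[602.7,-372.2,8],[534.6,-286.8,8],[534.7,-377.5,8],[453.1,-276.8,8],[450.5,-349.2,8]]).round(0).tolist())
E
```

```text
[-0.6   0.51  1.1  -0.    1.54  0.18]
[[405.0, 209.0], [304.0, 197.0], [362.0, 254.0], [245.0, 243.0], [291.0, 287.0]]
```

View pics/w8.png

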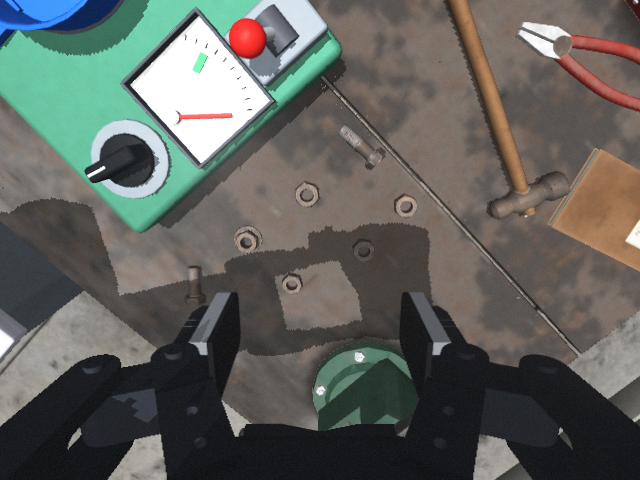

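The wrist view shows the five nuts at (405,206), (307,195), (363,251), (248,239, flanged) and (291,284). The dial and switch are also visible. I localise the nuts and hover over the first one.

```bash
cat >> h.py <<'E'
def nut(d,px,z=6,win=45,rmin=8,rmax=22):
    """centre (px), world xy, hex flat direction (yaw mod 60deg) from radial edge profile"""
    g=cv2.GaussianBlur(cv2.cvtColor(d['color'],cv2.COLOR_RGB2LAB),(0,0),1).astype(np.float32)
    c=np.array(px,float)
    for k in range(6):
        th=np.linspace(0,2*np.pi,120,endpoint=False);r=np.arange(rmin,rmax,.25)
        X=(c[0]+np.outer(np.cos(th),r)).astype(np.float32);Y=(c[1]+np.outer(np.sin(th),r)).astype(np.float32)
        s=cv2.remap(g,X,Y,cv2.INTER_LINEAR)
        e=np.abs(np.gradient(s,axis=1)).sum(2)
        i=e.argmax(1);rr=r[i];med=np.median(rr);ok=np.abs(rr-med)<.2*med
        P=c+np.c_[np.cos(th),np.sin(th)]*rr[:,None]
        (a,b),_=cv2.fitEllipse(P[ok].astype(np.float32))[:2] if ok.sum()>20 else (c,0)
        c=np.array([a,b])
    W=plane(d,P[ok],z)[:,:2];w=plane(d,c,z)[0,:2];D=W-w;ang=np.arctan2(D[:,1],D[:,0]);R_=np.hypot(*D.T)
    f=(R_-R_.mean())@np.exp(-6j*ang)*2/len(R_)   # R~ cos(6(ang-a)), corners at a
    cor=-np.angle(f)/6 if False else np.angle(np.conj(f))/6
    print('px',c.round(1),'xy',w.round(1),'diam',(2*R_.mean()).round(1),'h6',abs(f).round(2),'cornerdir',cor.round(3),'flatdir',(cor+np.pi/6).round(3),'n',ok.sum())
    return c,w,cor
E
python3 - <<'E'
from h import *
d=grab('wrist')
for p in [(405,206),(307,195),(363,251),(291,284)]: nut(d,p,6,rmin=8,rmax=18)
nut(d,(248,239),3,rmin=10,rmax=20)
go(534.6,-286.8,110,0.785)
E
```

```text
px [404.  204.7] xy [ 605.5 -369.2] diam 18.6 h6 0.21 cornerdir -0.055 flatdir 0.468 n 112
px [307.9 193.3] xy [ 540.9 -287.4] diam 19.4 h6 0.21 cornerdir 0.455 flatdir 0.978 n 103
px [363.1 251. ] xy [ 538.2 -376.5] diam 22.4 h6 0.15 cornerdir 0.414 flatdir 0.938 n 120
px [290.9 284.4] xy [ 452.2 -347.7] diam 20.7 h6 0.06 cornerdir 0.523 flatdir 1.047 n 104
px [246.7 236.6] xy [ 457.7 -274. ] diam 25.1 h6 0.34 cornerdir -0.397 flatdir 0.126 n 113
shift [-13.8 -17.4 184.8] turn [-0.001  0.     0.002] dist 186.0 yaw0 0.787 j [-0.6   0.51  1.1  -0.    1.54  0.18] t 10.95
```

Emit:
{"fn": "play_rows", "kwargs": {"moves": [{"xyz":[-11,-15,40],"turn":[0,0,0],"hand":50},{"xyz":[-11,-15,80],"turn":[0,0,0],"hand":50},{"xyz":[-11,-15,120],"turn":[0,0,0],"hand":50},{"xyz":[-11,-15,160],"turn":[0,0,0],"hand":50},{"xyz":[-11,-15,186],"turn":[0,0,0],"hand":50},{"xyz":[-11,-15,186],"turn":[0,0,0],"hand":50},{"xyz":[-11,-15,186],"turn":[0,0,0],"hand":50},{"xyz":[-11,-15,186],"turn":[0,0,0],"hand":50}]}}

```text
time: 11.62
tool_pos: [539.6, -287.4, 111.3]
tcp_rot: [0.924, 0.383, 0.001, 0.001]
contact_force: [-0.2, -0.9, 1.1]
opening: 50.4
gripper_force: 0.0
```

```bash
python3 - <<'E'
from h import *
d=grab('wrist','w9.png');t=manip.get_obs()['tool_pos'];p=proj(d,[[539,-287,6]])[0];print(t.round(1),p.round(1))
u,v=p.astype(int);r=d['color'][v-40:v+40,u-40:u+40]
for a in((10,28),(14,26)): nut(d,p,9,rmin=a[0],rmax=a[1])
lab=cv2.cvtColor(r,cv2.COLOR_RGB2LAB).astype(np.float32)
bg=np.median(lab.reshape(-1,3),0);D=np.linalg.norm(lab-bg,axis=2);
D=cv2.normalize(D,None,0,255,cv2.NORM_MINMAX).astype(np.uint8)
big=cv2.resize(r[:,:,::-1],None,fx=5,fy=5,interpolation=cv2.INTER_CUBIC)
cv2.imwrite('pics/c9.png',np.hstack([big,cv2.cvtColor(cv2.resize(D,None,fx=5,fy=5),cv2.COLOR_GRAY2BGR)]))
E
```

```text
[ 539.9 -287.6  111.8] [317.8 232.3]
px [317.7 229.6] xy [ 540.8 -285.1] diam 19.4 h6 0.4 cornerdir 0.117 flatdir 0.641 n 112
px [317.2 234. ] xy [ 538.6 -286.9] diam 24.0 h6 0.17 cornerdir 0.028 flatdir 0.552 n 119
```

View pics/c9.png

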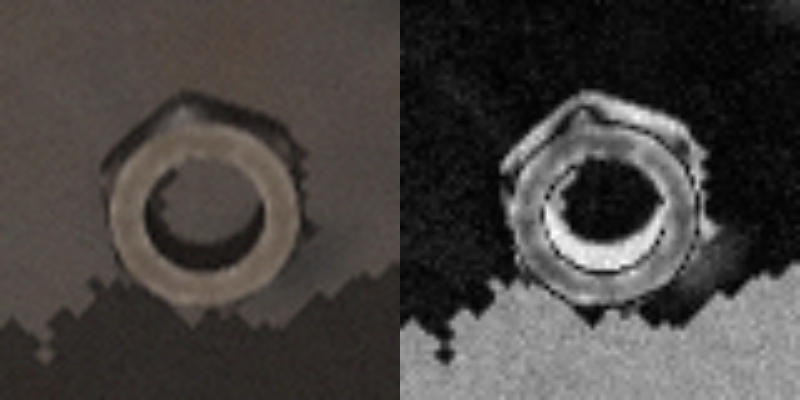

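The crop shows the nut's bright ring centred at (318,235) full-size. One hex corner is about 8° left of image-up, so turning the tool +0.14 rad aligns it with the flats.

```bash
python3 - <<'E'
from h import *
d=grab('wrist');w=plane(d,[318,234.6],12)[0];print(w.round(1))
go(w[0],w[1],2,0.925)
im=cv2.imread('pics/w8.png');L=[]
for u,v in [(405,206),(363,251),(291,284),(248,239)]: L.append(cv2.resize(im[v-20:v+20,u-20:u+20],(390,290),interpolation=cv2.INTER_CUBIC) if 0 else cv2.resize(im[v-18:v+18,u-18:u+18],(290,290),interpolation=cv2.INTER_CUBIC))
cv2.imwrite('pics/c10.png',np.vstack([np.hstack(L[:2]),np.hstack(L[2:])]))
E
```

```text
[ 539.5 -287.3   12. ]
shift [ -0.2  -0.9 109.9] turn [ 0.005 -0.    -0.14 ] dist 110.0 yaw0 0.785 j [-0.61  0.61  1.44 -0.    1.09  0.17] t 11.72
```

View pics/c10.png

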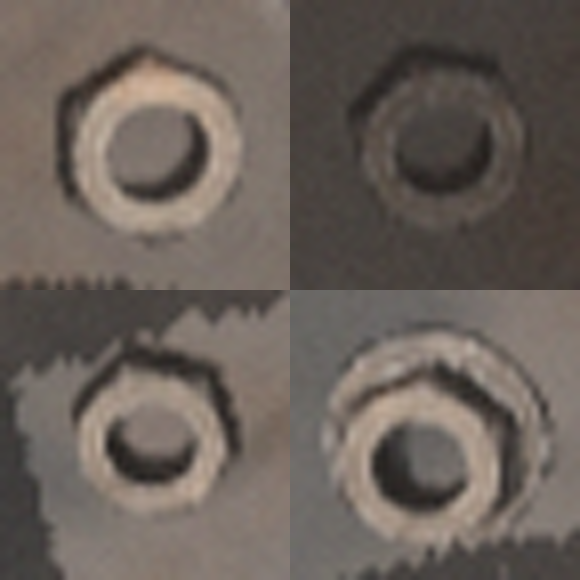

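From the w8 crops, the flats call for tool yaw ≈0.80 (A), 1.12 (B), 1.07 (C) and 0.79 (D, flange). I descend on nut 1.

Emit:
{"fn": "play_rows", "kwargs": {"moves": [{"xyz":[0,-1,40],"turn":[0,0,-0.1],"hand":45},{"xyz":[0,-1,75],"turn":[0,0,-0.14],"hand":45},{"xyz":[0,-1,95],"turn":[0,0,-0.14],"hand":45},{"xyz":[0,-1,106],"turn":[0,0,-0.14],"hand":45},{"xyz":[0,-1,106],"turn":[0,0,-0.14],"hand":45},{"xyz":[0,-1,106],"turn":[0,0,-0.14],"hand":45},{"xyz":[0,-1,106],"turn":[0,0,-0.14],"hand":45}], "newtons": 40}}

```text
time: 12.3
tool_pos: [539.2, -286.9, 5.5]
tcp_rot: [0.895, 0.446, 0.001, 0.002]
contact_force: [-0.6, -0.4, -0.5]
opening: 45.2
gripper_force: 0.0
```

Emit:
{"fn": "play_rows", "kwargs": {"moves": [{"xyz":[0,0,3],"turn":[0,0,0],"hand":45},{"xyz":[0,0,3],"turn":[0,0,0],"hand":15},{"xyz":[0,0,3],"turn":[0,0,0],"hand":15},{"xyz":[0,0,3],"turn":[0,0,0],"hand":15},{"xyz":[0,0,3],"turn":[0,0,0],"hand":15},{"xyz":[0,0,3],"turn":[0,0,0],"hand":15},{"xyz":[0,0,3],"turn":[0,0,0],"hand":15},{"xyz":[0,0,3],"turn":[0,0,0],"hand":15},{"xyz":[0,0,-30],"turn":[0,0,0],"hand":15},{"xyz":[0,0,-70],"turn":[0,0,0],"hand":15},{"xyz":[0,0,-110],"turn":[0,0,0],"hand":15},{"xyz":[0,0,-150],"turn":[0,0,0],"hand":15},{"xyz":[0,0,-180],"turn":[0,0,0],"hand":15},{"xyz":[0,0,-180],"turn":[0,0,0],"hand":15}]}}

```text
time: 13.47
tool_pos: [540.5, -287.7, 191.0]
tcp_rot: [0.895, 0.446, 0.003, 0.006]
contact_force: [1.5, -2.4, 0.7]
opening: 22.7
gripper_force: 39.6
```

```bash
python3 - <<'E'
from h import *
go(544.5,-28,180,1.485)
E
```

```text
shift [ 209.8 -153.3    9. ] turn [ 0.013  0.003 -0.56 ] dist 260.0 yaw0 0.925 j [-0.61  0.53  1.34 -0.    1.26  0.03] t 13.47
```

Emit:
{"fn": "play_rows", "kwargs": {"moves": [{"xyz":[30,-22,0],"turn":[0,0,-0.08],"hand":15},{"xyz":[60,-44,0],"turn":[0,0,-0.16],"hand":15},{"xyz":[90,-66,0],"turn":[0,0,-0.24],"hand":15},{"xyz":[120,-88,0],"turn":[0,0,-0.32],"hand":15},{"xyz":[150,-110,0],"turn":[0,0,-0.4],"hand":15},{"xyz":[180,-132,0],"turn":[0,0,-0.48],"hand":15},{"xyz":[200,-146,0],"turn":[0,0,-0.56],"hand":15},{"xyz":[209.8,-153.3,0],"turn":[0,0,-0.56],"hand":15},{"xyz":[209.8,-153.3,0],"turn":[0,0,-0.56],"hand":15},{"xyz":[209.8,-153.3,0],"turn":[0,0,-0.56],"hand":15},{"xyz":[209.8,-153.3,30],"turn":[0,0,-0.56],"hand":15},{"xyz":[209.8,-153.3,55],"turn":[0,0,-0.56],"hand":15},{"xyz":[209.8,-153.3,70],"turn":[0,0,-0.56],"hand":15},{"xyz":[209.8,-153.3,70],"turn":[0,0,-0.56],"hand":15},{"xyz":[209.8,-153.3,70],"turn":[0,0,-0.56],"hand":15},{"xyz":[209.8,-153.3,70],"turn":[0,0,-0.56],"hand":15}]}}

```text
time: 14.8
tool_pos: [542.5, -27.2, 114.1]
tcp_rot: [0.737, 0.675, 0.0, 0.001]
contact_force: [-0.3, -0.2, 0.6]
opening: 22.6
gripper_force: 39.6
```

Emit:
{"fn": "play_rows", "kwargs": {"moves": [{"xyz":[0,0,12],"turn":[0,0,0],"hand":15},{"xyz":[0,0,14],"turn":[0,0,0],"hand":15},{"xyz":[0,0,14],"turn":[0,0,0],"hand":36},{"xyz":[0,0,14],"turn":[0,0,0],"hand":36},{"xyz":[0,0,14],"turn":[0,0,0],"hand":36},{"xyz":[0,0,14],"turn":[0,0,0],"hand":36},{"xyz":[0,0,-20],"turn":[0,0,0],"hand":36},{"xyz":[0,0,-60],"turn":[0,0,0],"hand":36},{"xyz":[0,0,-90],"turn":[0,0,0],"hand":36},{"xyz":[0,0,-90],"turn":[0,0,0],"hand":36}]}}

```text
time: 15.63
tool_pos: [544.9, -26.6, 210.2]
tcp_rot: [0.737, 0.676, 0.004, 0.005]
contact_force: [0.2, -0.3, -0.1]
opening: 36.2
gripper_force: 0.0
```

```bash
cat >> h.py <<'E'
def topnuts(d):
    """bright-ring candidates on bench right of polisher, from top view, by Hough"""
    g=cv2.cvtColor(d['color'],cv2.COLOR_RGB2GRAY)[210:360,405:510]
    g=cv2.resize(g,None,fx=4,fy=4,interpolation=cv2.INTER_CUBIC)
    c=cv2.HoughCircles(g,cv2.HOUGH_GRADIENT,1,60,param1=120,param2=16,minRadius=12,maxRadius=28)
    return [] if c is None else [(plane(d,[q[0]/4+405,q[1]/4+210],8)[0,:2].round(1).tolist(),round(float(q[2]),1)) for q in c[0]]
E
python3 - <<'E'
from h import *
d=grab('top','t11.png')
for q in topnuts(d): print(q)
go(605,-371,110,0.8)
w=grab('wrist','w11.png')
E
```

```text
([450.2, -348.9], 17.4)
([452.3, -278.2], 27.4)
([601.3, -373.0], 19.4)
([534.4, -375.0], 20.8)
shift [-338.    89.9   98.1] turn [ 0.008 -0.002  0.685] dist 363.0 yaw0 1.485 j [-0.19  0.39  1.52 -0.    1.22 -0.1 ] t 15.68
```

Emit:
{"fn": "play_rows", "kwargs": {"moves": [{"xyz":[-37,10,0],"turn":[0,0,0.08],"hand":45},{"xyz":[-75,20,0],"turn":[0,0,0.16],"hand":45},{"xyz":[-112,30,0],"turn":[0,0,0.24],"hand":45},{"xyz":[-150,40,0],"turn":[0,0,0.32],"hand":45},{"xyz":[-188,50,0],"turn":[0,0,0.4],"hand":45},{"xyz":[-226,60,0],"turn":[0,0,0.48],"hand":45},{"xyz":[-264,70,10],"turn":[0,0,0.56],"hand":45},{"xyz":[-300,80,40],"turn":[0,0,0.64],"hand":45},{"xyz":[-330,88,75],"turn":[0,0,0.685],"hand":45},{"xyz":[-338,90,98],"turn":[0,0,0.685],"hand":45},{"xyz":[-338,90,98],"turn":[0,0,0.685],"hand":45},{"xyz":[-338,90,98],"turn":[0,0,0.685],"hand":45},{"xyz":[-338,90,98],"turn":[0,0,0.685],"hand":45}]}}

```text
time: 16.82
tool_pos: [602.4, -369.8, 105.3]
tcp_rot: [0.921, 0.39, -0.0, -0.0]
contact_force: [-0.7, 0.3, 0.4]
opening: 45.2
gripper_force: 0.0
```

```bash
cat >> h.py <<'E'
def ring(z=12,guess=None,save=None,R0=(9,13)):
    """nut's round top face near the TCP in the wrist view; world centre"""
    d=grab('wrist',save);t=manip.get_obs()['tool_pos']
    p=proj(d,[[guess[0],guess[1],z] if guess is not None else [t[0],t[1],z]])[0]
    x0,y0=int(p[0])-50,int(p[1])-50;g=cv2.cvtColor(d['color'],cv2.COLOR_RGB2GRAY)[y0:y0+100,x0:x0+100]
    g=cv2.createCLAHE(2,(2,2)).apply(g);g=cv2.resize(g,None,fx=4,fy=4,interpolation=cv2.INTER_CUBIC)
    s=4*408.8/(np.array(d['world_from_camera'])[2,3]-z)
    c=cv2.HoughCircles(g,cv2.HOUGH_GRADIENT,1,15,param1=80,param2=14,minRadius=int(R0[0]*s),maxRadius=int(R0[1]*s))
    for q in c[0][:3]: print('ring r mm',(q[2]/s).round(1),'xy',plane(d,[q[0]/4+x0,q[1]/4+y0],z)[0,:2].round(1),'px',(q[:2]/4+[x0,y0]).round(1))
    q=c[0][0];return plane(d,[q[0]/4+x0,q[1]/4+y0],z)[0,:2]
E
python3 - <<'E'
from h import *
w=ring(12,save='w12.png');print(manip.get_obs()['tool_pos'])
go(w[0],w[1],2.5,0.8)
E
```

```text
ring r mm 10.4 xy [ 605.2 -370.4] px [323.6 235.1]
ring r mm 12.9 xy [ 602.5 -370.6] px [320.6 238.4]
ring r mm 12.7 xy [ 606.5 -372.5] px [327.6 236.1]
[ 603.04940758 -369.77945271  106.74492825]
shift [  1.    1.8 104.2] turn [ 0.002 -0.     0.001] dist 104.0 yaw0 0.801 j [-0.66  0.78  1.11  0.    1.25  0.11] t 16.87
```

Emit:
{"fn": "play_rows", "kwargs": {"moves": [{"xyz":[0,1,40],"turn":[0,0,0],"hand":45},{"xyz":[0,1,75],"turn":[0,0,0],"hand":45},{"xyz":[0,1,93],"turn":[0,0,0],"hand":45},{"xyz":[0,1,99],"turn":[0,0,0],"hand":45},{"xyz":[0,1,99],"turn":[0,0,0],"hand":45},{"xyz":[0,1,99],"turn":[0,0,0],"hand":45},{"xyz":[0,1,99],"turn":[0,0,0],"hand":45},{"xyz":[0,1,99],"turn":[0,0,0],"hand":45}]}}

```text
time: 17.53
tool_pos: [604.3, -372.0, 9.0]
tcp_rot: [0.921, 0.389, 0.001, 0.002]
contact_force: [0.7, -0.1, 0.5]
opening: 44.9
gripper_force: 0.0
```

Emit:
{"fn": "play_rows", "kwargs": {"moves": [{"xyz":[1.8,-0.5,6],"turn":[0,0,0],"hand":45},{"xyz":[1.8,-0.5,6.5],"turn":[0,0,0],"hand":45},{"xyz":[1.8,-0.5,6.5],"turn":[0,0,0],"hand":15},{"xyz":[1.8,-0.5,6.5],"turn":[0,0,0],"hand":15},{"xyz":[1.8,-0.5,6.5],"turn":[0,0,0],"hand":15},{"xyz":[1.8,-0.5,6.5],"turn":[0,0,0],"hand":15},{"xyz":[1.8,-0.5,6.5],"turn":[0,0,0],"hand":15},{"xyz":[1.8,-0.5,6.5],"turn":[0,0,0],"hand":15},{"xyz":[2,0,-30],"turn":[0,0,0],"hand":15},{"xyz":[2,0,-70],"turn":[0,0,0],"hand":15},{"xyz":[2,0,-110],"turn":[0,0,0],"hand":15},{"xyz":[20,-26,-140],"turn":[0,0,-0.08],"hand":15},{"xyz":[40,-54,-165],"turn":[0,0,-0.16],"hand":15},{"xyz":[62,-85,-176],"turn":[0,0,-0.24],"hand":15},{"xyz":[85,-116,-176],"turn":[0,0,-0.32],"hand":15},{"xyz":[108,-148,-176],"turn":[0,0,-0.4],"hand":15},{"xyz":[132,-181,-176],"turn":[0,0,-0.48],"hand":15},{"xyz":[156,-215,-176],"turn":[0,0,-0.56],"hand":15},{"xyz":[180,-249,-176],"turn":[0,0,-0.64],"hand":15},{"xyz":[198,-275,-176],"turn":[0,0,-0.685],"hand":15}]}}

```text
time: 19.2
tool_pos: [542.3, -34.7, 181.7]
tcp_rot: [0.735, 0.678, -0.0, -0.001]
contact_force: [0.6, 0.7, -0.8]
opening: 21.3
gripper_force: 39.5
```

```bash
python3 - <<'E'
from h import *
go(540,-29,102,1.485)
E
```

```text
shift [ 5.4 -2.7 79.7] turn [-0.002 -0.001  0.005] dist 80.0 yaw0 1.49 j [-0.21  0.42  1.55  0.    1.17 -0.12] t 19.2
```

Emit:
{"fn": "play_rows", "kwargs": {"moves": [{"xyz":[5,8,0],"turn":[0,0,0],"hand":15},{"xyz":[5,8,0],"turn":[0,0,0],"hand":15},{"xyz":[5,8,30],"turn":[0,0,0],"hand":15},{"xyz":[5,8,55],"turn":[0,0,0],"hand":15},{"xyz":[5,8,72],"turn":[0,0,0],"hand":15},{"xyz":[5,8,76],"turn":[0,0,0],"hand":15},{"xyz":[5,8,76],"turn":[0,0,0],"hand":15},{"xyz":[5,8,76],"turn":[0,0,0],"hand":36},{"xyz":[5,8,76],"turn":[0,0,0],"hand":36},{"xyz":[5,8,76],"turn":[0,0,0],"hand":36},{"xyz":[5,8,76],"turn":[0,0,0],"hand":36},{"xyz":[5,8,40],"turn":[0,0,0],"hand":36},{"xyz":[5,8,0],"turn":[0,0,0],"hand":36},{"xyz":[5,8,-20],"turn":[0,0,0],"hand":36},{"xyz":[5,8,-20],"turn":[0,0,0],"hand":36}]}}

```text
time: 20.45
tool_pos: [554.9, -33.7, 208.3]
tcp_rot: [0.737, 0.676, 0.003, 0.005]
contact_force: [0.9, -0.3, 0.1]
opening: 36.3
gripper_force: 0.0
```

```bash
python3 - <<'E'
from h import *
for q in topnuts(grab('top')): print(q)
go(538,-376.5,100,1.12)
E
```

```text
([452.3, -278.2], 27.4)
([450.2, -348.9], 18.1)
([535.5, -375.0], 22.0)
shift [-343.    13.1  105.8] turn [ 0.007 -0.     0.365] dist 359.0 yaw0 1.485 j [-0.2   0.41  1.49 -0.    1.23 -0.11] t 20.5
```

Emit:
{"fn": "play_rows", "kwargs": {"moves": [{"xyz":[-37,1,0],"turn":[0,0,0.04],"hand":45},{"xyz":[-75,2,0],"turn":[0,0,0.08],"hand":45},{"xyz":[-112,4,0],"turn":[0,0,0.12],"hand":45},{"xyz":[-150,6,0],"turn":[0,0,0.16],"hand":45},{"xyz":[-188,7,0],"turn":[0,0,0.2],"hand":45},{"xyz":[-226,8,0],"turn":[0,0,0.25],"hand":45},{"xyz":[-264,10,10],"turn":[0,0,0.3],"hand":45},{"xyz":[-300,11,40],"turn":[0,0,0.34],"hand":45},{"xyz":[-330,12,75],"turn":[0,0,0.365],"hand":45},{"xyz":[-343,13,98],"turn":[0,0,0.365],"hand":45},{"xyz":[-343,13,98],"turn":[0,0,0.365],"hand":45},{"xyz":[-343,13,98],"turn":[0,0,0.365],"hand":45},{"xyz":[-343,13,98],"turn":[0,0,0.365],"hand":45},{"xyz":[-343,13,98],"turn":[0,0,0.365],"hand":45},{"xyz":[-343,13,98],"turn":[0,0,0.365],"hand":45}]}}

```text
time: 21.75
tool_pos: [536.8, -375.5, 106.2]
tcp_rot: [0.847, 0.532, 0.0, 0.001]
contact_force: [-0.5, -0.7, 0.1]
opening: 45.3
gripper_force: 0.0
```

```bash
python3 - <<'E'
from h import *
w=ring(12,guess=(538,-376.5),save='w13.png');print(manip.get_obs()['tool_pos'])
go(w[0],w[1],8,1.12)
E
```

```text
ring r mm 10.4 xy [ 539.3 -374.8] px [322.4 234.1]
ring r mm 11.4 xy [ 540.4 -372.6] px [322.4 230.1]
ring r mm 12.8 xy [ 536.5 -375.8] px [318.9 237.4]
[ 536.62963055 -375.54570668  106.0911316 ]
shift [ 1.9  1.8 98.1] turn [0.003 0.001 0.001] dist 98.0 yaw0 1.121 j [-0.73  0.69  1.3   0.    1.15 -0.28] t 21.8
```

Emit:
{"fn": "play_rows", "kwargs": {"moves": [{"xyz":[2,1.8,40],"turn":[0,0,0],"hand":45},{"xyz":[2,1.8,75],"turn":[0,0,0],"hand":45},{"xyz":[2,1.8,93],"turn":[0,0,0],"hand":45},{"xyz":[2,1.8,101],"turn":[0,0,0],"hand":45},{"xyz":[2,1.8,101],"turn":[0,0,0],"hand":45},{"xyz":[2,1.8,101],"turn":[0,0,0],"hand":45},{"xyz":[2,1.8,101],"turn":[0,0,0],"hand":45}]}}

```text
time: 22.38
tool_pos: [539.4, -376.0, 5.6]
tcp_rot: [0.847, 0.531, 0.001, 0.002]
contact_force: [0.8, 0.8, -0.1]
opening: 45.0
gripper_force: 0.0
```

Emit:
{"fn": "play_rows", "kwargs": {"moves": [{"xyz":[1,0,2.8],"turn":[0,0,0],"hand":45},{"xyz":[1,0,2.8],"turn":[0,0,0],"hand":15},{"xyz":[1,0,2.8],"turn":[0,0,0],"hand":15},{"xyz":[1,0,2.8],"turn":[0,0,0],"hand":15},{"xyz":[1,0,2.8],"turn":[0,0,0],"hand":15},{"xyz":[1,0,2.8],"turn":[0,0,0],"hand":15},{"xyz":[1,0,2.8],"turn":[0,0,0],"hand":15},{"xyz":[1,0,-30],"turn":[0,0,0],"hand":15},{"xyz":[1,0,-70],"turn":[0,0,0],"hand":15},{"xyz":[1,0,-110],"turn":[0,0,0],"hand":15},{"xyz":[28,-13,-140],"turn":[0,0,-0.04],"hand":15},{"xyz":[60,-27,-165],"turn":[0,0,-0.08],"hand":15},{"xyz":[94,-43,-178],"turn":[0,0,-0.12],"hand":15},{"xyz":[130,-60,-178],"turn":[0,0,-0.16],"hand":15},{"xyz":[166,-76,-178],"turn":[0,0,-0.2],"hand":15},{"xyz":[202,-93,-178],"turn":[0,0,-0.24],"hand":15},{"xyz":[238,-110,-178],"turn":[0,0,-0.28],"hand":15},{"xyz":[272,-126,-178],"turn":[0,0,-0.32],"hand":15},{"xyz":[300,-139,-178],"turn":[0,0,-0.365],"hand":15},{"xyz":[313,-146,-178],"turn":[0,0,-0.365],"hand":15}]}}

```text
time: 24.05
tool_pos: [542.7, -26.1, 181.2]
tcp_rot: [0.735, 0.678, 0.0, -0.0]
contact_force: [-0.6, 0.1, 0.2]
opening: 21.5
gripper_force: 39.4
```

```bash
python3 - <<'E'
from h import *
go(545,-29,102,1.485)
E
```

```text
shift [-2.8  2.5 79.2] turn [-0.    -0.001  0.005] dist 79.0 yaw0 1.49 j [-0.19  0.42  1.55  0.    1.17 -0.11] t 24.05
```

Emit:
{"fn": "play_rows", "kwargs": {"moves": [{"xyz":[-3,-4,0],"turn":[0,0,0],"hand":15},{"xyz":[-3,-4,0],"turn":[0,0,0],"hand":15},{"xyz":[-3,-4,30],"turn":[0,0,0],"hand":15},{"xyz":[-3,-4,55],"turn":[0,0,0],"hand":15},{"xyz":[-3,-4,72],"turn":[0,0,0],"hand":15},{"xyz":[-3,-4,76],"turn":[0,0,0],"hand":15},{"xyz":[-3,-4,76],"turn":[0,0,0],"hand":15},{"xyz":[-3,-4,76],"turn":[0,0,0],"hand":36},{"xyz":[-3,-4,76],"turn":[0,0,0],"hand":36},{"xyz":[-3,-4,76],"turn":[0,0,0],"hand":36},{"xyz":[-3,-4,76],"turn":[0,0,0],"hand":36},{"xyz":[-3,-4,40],"turn":[0,0,0],"hand":36},{"xyz":[-3,-4,0],"turn":[0,0,0],"hand":36},{"xyz":[-3,-4,-20],"turn":[0,0,0],"hand":36},{"xyz":[-3,-4,-20],"turn":[0,0,0],"hand":36}]}}

```text
time: 25.3
tool_pos: [541.7, -32.9, 207.1]
tcp_rot: [0.737, 0.676, 0.003, 0.004]
contact_force: [0.3, 1.0, 0.2]
opening: 36.2
gripper_force: 0.0
```

```bash
python3 - <<'E'
from h import *
for q in topnuts(grab('top')): print(q)
go(453,-348,100,1.07)
E
```

```text
([452.3, -278.2], 27.4)
([450.2, -348.9], 18.0)
shift [-321.6  -60.7  104.1] turn [ 0.007 -0.001  0.415] dist 343.0 yaw0 1.485 j [-0.2   0.39  1.53 -0.    1.22 -0.12] t 25.35
```

Emit:
{"fn": "play_rows", "kwargs": {"moves": [{"xyz":[-37,-7,0],"turn":[0,0,0.05],"hand":45},{"xyz":[-74,-14,0],"turn":[0,0,0.1],"hand":45},{"xyz":[-111,-21,0],"turn":[0,0,0.15],"hand":45},{"xyz":[-148,-28,0],"turn":[0,0,0.2],"hand":45},{"xyz":[-185,-35,0],"turn":[0,0,0.25],"hand":45},{"xyz":[-222,-42,0],"turn":[0,0,0.3],"hand":45},{"xyz":[-255,-48,10],"turn":[0,0,0.35],"hand":45},{"xyz":[-288,-54,40],"turn":[0,0,0.4],"hand":45},{"xyz":[-312,-59,75],"turn":[0,0,0.415],"hand":45},{"xyz":[-321,-61,98],"turn":[0,0,0.415],"hand":45},{"xyz":[-321,-61,98],"turn":[0,0,0.415],"hand":45},{"xyz":[-321,-61,98],"turn":[0,0,0.415],"hand":45},{"xyz":[-321,-61,98],"turn":[0,0,0.415],"hand":45},{"xyz":[-321,-61,98],"turn":[0,0,0.415],"hand":45},{"xyz":[-321,-61,98],"turn":[0,0,0.415],"hand":45}]}}

```text
time: 26.6
tool_pos: [451.7, -346.7, 105.0]
tcp_rot: [0.86, 0.51, 0.0, 0.002]
contact_force: [0.0, 0.4, 1.0]
opening: 44.9
gripper_force: 0.0
```

```bash
python3 - <<'E'
from h import *
w=ring(12,guess=(453,-348),save='w14.png');print(manip.get_obs()['tool_pos'])
go(w[0],w[1],8,1.07)
E
```

```text
ring r mm 9.7 xy [ 453.8 -347. ] px [322.4 236.4]
ring r mm 10.0 xy [ 455.1 -344.9] px [322.6 232.4]
ring r mm 12.4 xy [ 450.8 -347.7] px [318.6 239.6]
[ 451.58980018 -346.67815444  104.8340663 ]
shift [ 0.8  1.8 96.8] turn [0.003 0.001 0.001] dist 97.0 yaw0 1.071 j [-0.79  0.55  1.57  0.    1.02 -0.29] t 26.65
```

Emit:
{"fn": "play_rows", "kwargs": {"moves": [{"xyz":[1.2,1.8,40],"turn":[0,0,0],"hand":45},{"xyz":[1.2,1.8,75],"turn":[0,0,0],"hand":45},{"xyz":[1.2,1.8,93],"turn":[0,0,0],"hand":45},{"xyz":[1.2,1.8,100],"turn":[0,0,0],"hand":45},{"xyz":[1.2,1.8,101],"turn":[0,0,0],"hand":45},{"xyz":[1.2,1.8,101.5],"turn":[0,0,0],"hand":45},{"xyz":[1.2,1.8,101.5],"turn":[0,0,0],"hand":15},{"xyz":[1.2,1.8,101.5],"turn":[0,0,0],"hand":15},{"xyz":[1.2,1.8,101.5],"turn":[0,0,0],"hand":15},{"xyz":[1.2,1.8,101.5],"turn":[0,0,0],"hand":15},{"xyz":[1.2,1.8,101.5],"turn":[0,0,0],"hand":15},{"xyz":[1.2,1.8,101.5],"turn":[0,0,0],"hand":15}]}}

```text
time: 27.65
tool_pos: [453.6, -347.6, 3.6]
tcp_rot: [0.86, 0.51, 0.0, 0.002]
contact_force: [0.5, 1.4, 6.6]
opening: 19.7
gripper_force: 39.3
```

```bash
python3 - <<'E'
from h import *
go(550,-29,180,1.485)
E
```

```text
shift [ 325.6  -67.9 -177. ] turn [ 0.003  0.002 -0.415] dist 377.0 yaw0 1.07 j [-0.79  0.69  1.64  0.    0.81 -0.29] t 27.65
```

Emit:
{"fn": "play_rows", "kwargs": {"moves": [{"xyz":[0,0,-35],"turn":[0,0,0],"hand":15},{"xyz":[0,0,-75],"turn":[0,0,0],"hand":15},{"xyz":[0,0,-115],"turn":[0,0,0],"hand":15},{"xyz":[25,-5,-145],"turn":[0,0,-0.04],"hand":15},{"xyz":[58,-12,-170],"turn":[0,0,-0.08],"hand":15},{"xyz":[94,-20,-180],"turn":[0,0,-0.12],"hand":15},{"xyz":[132,-28,-180],"turn":[0,0,-0.17],"hand":15},{"xyz":[170,-36,-180],"turn":[0,0,-0.22],"hand":15},{"xyz":[208,-44,-180],"turn":[0,0,-0.27],"hand":15},{"xyz":[246,-52,-180],"turn":[0,0,-0.32],"hand":15},{"xyz":[280,-59,-180],"turn":[0,0,-0.37],"hand":15},{"xyz":[310,-65,-180],"turn":[0,0,-0.415],"hand":15},{"xyz":[325.5,-68,-180],"turn":[0,0,-0.415],"hand":15},{"xyz":[325.5,-68,-180],"turn":[0,0,-0.415],"hand":15},{"xyz":[325.5,-68,-180],"turn":[0,0,-0.415],"hand":15},{"xyz":[325.5,-68,-150],"turn":[0,0,-0.415],"hand":15},{"xyz":[325.5,-68,-125],"turn":[0,0,-0.415],"hand":15},{"xyz":[325.5,-68,-110],"turn":[0,0,-0.415],"hand":15},{"xyz":[325.5,-68,-105],"turn":[0,0,-0.415],"hand":15},{"xyz":[325.5,-68,-105],"turn":[0,0,-0.415],"hand":15}]}}

```text
time: 29.32
tool_pos: [548.6, -29.8, 105.8]
tcp_rot: [0.737, 0.675, -0.001, -0.001]
contact_force: [0.3, 0.5, 0.4]
opening: 19.0
gripper_force: 39.6
```

Emit:
{"fn": "play_rows", "kwargs": {"moves": [{"xyz":[0,0,2],"turn":[0,0,0],"hand":36},{"xyz":[0,0,2],"turn":[0,0,0],"hand":36},{"xyz":[0,0,2],"turn":[0,0,0],"hand":36},{"xyz":[0,0,2],"turn":[0,0,0],"hand":36},{"xyz":[0,0,-35],"turn":[0,0,0],"hand":36},{"xyz":[0,0,-75],"turn":[0,0,0],"hand":36},{"xyz":[0,0,-95],"turn":[0,0,0],"hand":36},{"xyz":[0,0,-95],"turn":[0,0,0],"hand":36}]}}

```text
time: 29.98
tool_pos: [552.2, -29.1, 207.7]
tcp_rot: [0.737, 0.676, 0.003, 0.004]
contact_force: [1.0, 0.1, 0.1]
opening: 36.1
gripper_force: 0.0
```

```bash
python3 - <<'E'
from h import *
for q in topnuts(grab('top','t15.png')): print(q)
grab('wrist','w15.png')
go(456,-275,105,0.79)
E
```

```text
([425.8, -234.1], 23.0)
shift [-253.4  -72.5   97.6] turn [ 0.002 -0.     0.695] dist 281.0 yaw0 1.485 j [-0.19  0.41  1.5  -0.    1.23 -0.11] t 30.08
```

```bash
python3 - <<'E'
from h import *
go(429,-233,110,1.3)
E
```

```text
shift [-213.9 -103.    92.5] turn [0.002 0.    0.185] dist 255.0 yaw0 1.485 j [-0.19  0.41  1.5  -0.    1.23 -0.11] t 30.08
```

Emit:
{"fn": "play_rows", "kwargs": {"moves": [{"xyz":[-33,-16,0],"turn":[0,0,0.05],"hand":50},{"xyz":[-66,-32,0],"turn":[0,0,0.1],"hand":50},{"xyz":[-99,-48,0],"turn":[0,0,0.15],"hand":50},{"xyz":[-132,-64,0],"turn":[0,0,0.185],"hand":50},{"xyz":[-165,-80,0],"turn":[0,0,0.185],"hand":50},{"xyz":[-195,-94,5],"turn":[0,0,0.185],"hand":50},{"xyz":[-214,-103,40],"turn":[0,0,0.185],"hand":50},{"xyz":[-214,-103,70],"turn":[0,0,0.185],"hand":50},{"xyz":[-214,-103,86],"turn":[0,0,0.185],"hand":50},{"xyz":[-214,-103,86],"turn":[0,0,0.185],"hand":50},{"xyz":[-214,-103,86],"turn":[0,0,0.185],"hand":50},{"xyz":[-214,-103,86],"turn":[0,0,0.185],"hand":50},{"xyz":[-214,-103,86],"turn":[0,0,0.185],"hand":50}]}}

```text
time: 31.17
tool_pos: [429.2, -233.2, 116.8]
tcp_rot: [0.796, 0.605, 0.0, 0.001]
contact_force: [-0.5, 0.8, -0.1]
opening: 50.0
gripper_force: 0.0
```

```bash
python3 - <<'E'
from h import *
w=ring(15,guess=(429,-233),save='w16.png');o=manip.get_obs();print(o['tool_pos'].round(1))
im=cv2.imread('pics/w16.png');b=cv2.imread('pics/w15.png')
cv2.imwrite('pics/c16.png',np.hstack([cv2.resize(im[150:300,240:390],(450,450),interpolation=cv2.INTER_CUBIC),cv2.resize(b[80:380,200:420],(330,450))]))
go(w[0],w[1],10,1.3)
E
```

```text
ring r mm 10.5 xy [ 432.7 -233. ] px [324.6 231.6]
ring r mm 12.8 xy [ 432.2 -228.9] px [322.1 225.6]
ring r mm 12.6 xy [ 434.9 -230.8] px [327.1 227.4]
[ 429.2 -233.2  116.8]
shift [  1.2   3.1 106.8] turn [0.002 0.001 0.   ] dist 107.0 yaw0 1.3 j [-0.65  0.4   1.78 -0.    0.95 -0.38] t 31.22
```

View pics/c16.png

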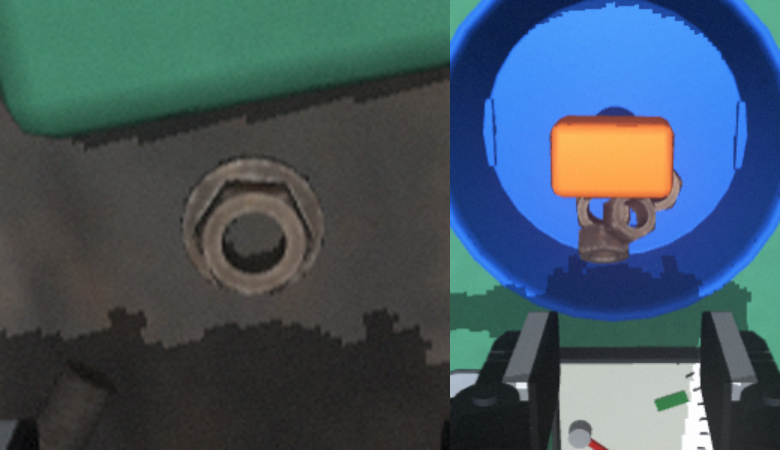

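The left panel shows the flange nut at crop (253,240), knocked beside the polisher with its hex flat facing image-up. The closing axis therefore needs a +0.47 rad turn, to yaw 1.77. The right panel shows the four nuts lying in the bowl, which is seated.

```bash
python3 - <<'E'
from h import *
go(432.7,-233,9,1.77)
E
```

```text
shift [  1.2   3.1 107.8] turn [ 0.002  0.001 -0.47 ] dist 108.0 yaw0 1.3 j [-0.65  0.4   1.78 -0.    0.95 -0.38] t 31.22
```

Emit:
{"fn": "play_rows", "kwargs": {"moves": [{"xyz":[1.2,3.1,20],"turn":[0,0,-0.12],"hand":40},{"xyz":[1.2,3.1,40],"turn":[0,0,-0.24],"hand":40},{"xyz":[1.2,3.1,60],"turn":[0,0,-0.36],"hand":40},{"xyz":[1.2,3.1,80],"turn":[0,0,-0.47],"hand":40},{"xyz":[1.2,3.1,97],"turn":[0,0,-0.47],"hand":40},{"xyz":[1.2,3.1,105],"turn":[0,0,-0.47],"hand":40},{"xyz":[1.2,3.1,107],"turn":[0,0,-0.47],"hand":40},{"xyz":[1.2,3.1,107],"turn":[0,0,-0.47],"hand":40},{"xyz":[1.2,3.1,107],"turn":[0,0,-0.47],"hand":40}]}}

```text
time: 31.97
tool_pos: [432.4, -233.2, 9.7]
tcp_rot: [0.633, 0.774, -0.0, 0.001]
contact_force: [-0.2, -0.0, 0.2]
opening: 40.0
gripper_force: 0.0
```

Emit:
{"fn": "play_rows", "kwargs": {"moves": [{"xyz":[0,0,4.5],"turn":[0,0,0],"hand":40},{"xyz":[0,0,4.5],"turn":[0,0,0],"hand":40},{"xyz":[0,0,4.5],"turn":[0,0,0],"hand":15},{"xyz":[0,0,4.5],"turn":[0,0,0],"hand":15},{"xyz":[0,0,4.5],"turn":[0,0,0],"hand":15},{"xyz":[0,0,4.5],"turn":[0,0,0],"hand":15},{"xyz":[0,0,4.5],"turn":[0,0,0],"hand":15},{"xyz":[0,0,4.5],"turn":[0,0,0],"hand":15},{"xyz":[0,0,4.5],"turn":[0,0,0],"hand":15},{"xyz":[0,0,-30],"turn":[0,0,0],"hand":15},{"xyz":[0,0,-70],"turn":[0,0,0],"hand":15},{"xyz":[0,0,-110],"turn":[0,0,0],"hand":15},{"xyz":[0,0,-150],"turn":[0,0,0],"hand":15},{"xyz":[0,0,-172],"turn":[0,0,0],"hand":15},{"xyz":[0,0,-172],"turn":[0,0,0],"hand":15}]}}

```text
time: 33.22
tool_pos: [434.0, -234.3, 186.0]
tcp_rot: [0.633, 0.774, 0.0, 0.005]
contact_force: [0.6, -0.5, 0.2]
opening: 20.5
gripper_force: 39.5
```

```bash
python3 - <<'E'
from h import *
s=np.array([550.5,46.4])  # left side of ring
go(s[0],s[1],190,1.485)
E
```

```text
shift [252.1 169.8  -4.9] turn [0.008 0.007 0.285] dist 304.0 yaw0 1.77 j [-0.65  0.32  1.69 -0.    1.12 -0.85] t 33.22
```

Emit:
{"fn": "play_rows", "kwargs": {"moves": [{"xyz":[28,19,-5],"turn":[0,0,0.05],"hand":15},{"xyz":[60,40,-8],"turn":[0,0,0.1],"hand":15},{"xyz":[92,62,-8],"turn":[0,0,0.15],"hand":15},{"xyz":[124,83,-8],"turn":[0,0,0.2],"hand":15},{"xyz":[156,105,-8],"turn":[0,0,0.25],"hand":15},{"xyz":[188,127,-8],"turn":[0,0,0.285],"hand":15},{"xyz":[220,148,-8],"turn":[0,0,0.285],"hand":15},{"xyz":[242,163,-8],"turn":[0,0,0.285],"hand":15},{"xyz":[252,170,-8],"turn":[0,0,0.285],"hand":15},{"xyz":[252,170,-8],"turn":[0,0,0.285],"hand":15},{"xyz":[252,170,-8],"turn":[0,0,0.285],"hand":15},{"xyz":[252,170,25],"turn":[0,0,0.285],"hand":15},{"xyz":[252,170,50],"turn":[0,0,0.285],"hand":15},{"xyz":[252,170,66],"turn":[0,0,0.285],"hand":15},{"xyz":[252,170,70],"turn":[0,0,0.285],"hand":15},{"xyz":[252,170,70],"turn":[0,0,0.285],"hand":15},{"xyz":[252,170,70],"turn":[0,0,0.285],"hand":15}]}}

```text
time: 34.63
tool_pos: [548.9, 46.8, 111.4]
tcp_rot: [0.737, 0.676, 0.0, 0.0]
contact_force: [0.2, -1.1, -0.2]
opening: 20.5
gripper_force: 39.5
```

Emit:
{"fn": "play_rows", "kwargs": {"moves": [{"xyz":[0,0,6],"turn":[0,0,0],"hand":15},{"xyz":[0,0,7],"turn":[0,0,0],"hand":15},{"xyz":[0,0,7],"turn":[0,0,0],"hand":36},{"xyz":[0,0,7],"turn":[0,0,0],"hand":36},{"xyz":[0,0,7],"turn":[0,0,0],"hand":36},{"xyz":[0,0,7],"turn":[0,0,0],"hand":36},{"xyz":[0,0,-30],"turn":[0,0,0],"hand":36},{"xyz":[0,0,-70],"turn":[0,0,0],"hand":36},{"xyz":[0,0,-110],"turn":[0,0,0],"hand":36},{"xyz":[0,0,-110],"turn":[0,0,0],"hand":36}]}}

```text
time: 35.47
tool_pos: [552.3, 47.9, 229.1]
tcp_rot: [0.737, 0.676, 0.005, 0.005]
contact_force: [0.6, -0.4, -0.3]
opening: 36.2
gripper_force: 0.0
```

```bash
cat >> h.py <<'E'
def dial(d,z=66,roi=(515,600,-215,-115)):
    """pointer and mark directions on the dial, pivot = pointer's root"""
    hsv=cv2.cvtColor(d['color'],cv2.COLOR_RGB2HSV);H,S,V=[hsv[...,i].astype(int) for i in range(3)]
    def pts(m):
        v,u=np.nonzero(m); 
        if len(u)==0: return np.zeros((0,2))
        p=plane(d,np.c_[u,v],z)[:,:2];k=(p[:,0]>roi[0])&(p[:,0]<roi[1])&(p[:,1]>roi[2])&(p[:,1]<roi[3]);return p[k]
    r=pts(((H<8)|(H>172))&(S>120)&(V>90));g=pts((H>50)&(H<80)&(S>130)&(V>60))
    return r,g
E
python3 - <<'E'
from h import *
for n in('top','wrist'):
    d=grab(n,n+'18.png')
    for q in topnuts(d) if n=='top' else []: print('left',q)
    r,g=dial(d);print(n,len(r),len(g),g.mean(0).round(1) if len(g) else '')
    if len(r)>5:
        c=r.mean(0);u=np.linalg.svd(r-c)[2][0];s=(r-c)@u;print('ptr',(c+u*s.min()).round(1),(c+u*s.max()).round(1))
go(480,-60,250,1.485)
E
```

```text
top 37 1 [ 569.1 -135.8]
ptr [ 598.8 -179.5] [ 515.9 -166.2]
wrist 0 101 [ 564.2 -133.6]
shift [-113.5  -59.8  -27.6] turn [ 0.005 -0.    -0.   ] dist 131.0 yaw0 1.485 j [-0.05  0.39  1.47 -0.    1.27  0.03] t 35.57
```

```bash
python3 - <<'E'
from h import *
go(457,-145,215,2.84)
d=cv2.imread('pics/w2.png')[:,:,::-1]
T=np.array([[1.0,0.004,0,479.353],[-0.004,0.959,0.282,70.456],[0.001,-0.282,0.959,472.683],[0,0,0,1]])
D=dict(color=np.ascontiguousarray(d),camera_matrix=[[408.8,0,319.5],[0,408.8,234],[0,0,1]],dist=[-0.0327483,0,0,0,0],world_from_camera=T)
r,g=dial(D);c=r.mean(0);u=np.linalg.svd(r-c)[2][0];s=(r-c)@u
print(len(r),len(g),'ptr ends',(c+u*s.min()).round(1),(c+u*s.max()).round(1),'mark',g.mean(0).round(1),'pivot?',plane(D,[352,321],66).round(1))
E
```

```text
shift [-200.2  -75.6    7.3] turn [ 0.004  0.003 -1.355] dist 214.0 yaw0 1.485 j [-0.05  0.39  1.47 -0.    1.27  0.03] t 35.57
107 61 ptr ends [ 520.9 -155.7] [ 552.6 -186.3] mark [ 564.  -134.7] pivot? [[ 515.  -149.8   66. ]]
```

Emit:
{"fn": "play_rows", "kwargs": {"moves": [{"xyz":[-25,-9,0],"turn":[0,0,-0.12],"hand":50},{"xyz":[-50,-18,0],"turn":[0,0,-0.24],"hand":50},{"xyz":[-75,-28,0],"turn":[0,0,-0.36],"hand":50},{"xyz":[-100,-37,0],"turn":[0,0,-0.48],"hand":50},{"xyz":[-125,-46,0],"turn":[0,0,-0.6],"hand":50},{"xyz":[-150,-56,0],"turn":[0,0,-0.72],"hand":50},{"xyz":[-175,-65,0],"turn":[0,0,-0.84],"hand":50},{"xyz":[-195,-73,0],"turn":[0,0,-0.96],"hand":50},{"xyz":[-200,-75.6,5],"turn":[0,0,-1.08],"hand":50},{"xyz":[-200,-75.6,5],"turn":[0,0,-1.2],"hand":50},{"xyz":[-200,-75.6,5],"turn":[0,0,-1.32],"hand":50},{"xyz":[-200,-75.6,5],"turn":[0,0,-1.355],"hand":50},{"xyz":[-200,-75.6,5],"turn":[0,0,-1.355],"hand":50},{"xyz":[-200,-75.6,5],"turn":[0,0,-1.355],"hand":50}]}}

```text
time: 36.73
tool_pos: [455.5, -144.6, 214.6]
tcp_rot: [0.151, 0.989, 0.0, -0.001]
contact_force: [0.3, -0.0, -0.5]
opening: 49.8
gripper_force: 0.0
```

```bash
python3 - <<'E'
from h import *
d=grab('wrist','w19.png');o=manip.get_obs();print(o['tool_pos'].round(1),o['joint_pos'].round(2))
hsv=cv2.cvtColor(d['color'],cv2.COLOR_RGB2HSV);H,S,V=[hsv[...,i].astype(int) for i in range(3)]
p=proj(d,[[457,-145,85]])[0];print(p.round(1))
# whole knob disc (non-green around p) and the black part
m=np.zeros_like(H,np.uint8);cv2.circle(m,tuple(int(a) for a in p),75,1,-1)
ng=(~((H>65)&(H<95)&(S>60)))&(m>0)
dark=(V<70)&(S<90)&(m>0)&~((H>65)&(H<95)&(S>60))
light=(V>110)&(S<60)&(m>0)
for n,k in(('ng',ng),('dark',dark),('light',light)):
    for s,c in blobs(k,60): print(n,s,c.round(1),plane(d,c,66)[0].round(1),plane(d,c,92)[0].round(1))
cv2.imwrite('pics/c19.png',cv2.resize(d['color'][int(p[1])-75:int(p[1])+75,int(p[0])-100:int(p[0])+100,::-1],None,fx=4,fy=4,interpolation=cv2.INTER_CUBIC))
E
```

```text
[ 455.7 -144.6  214.8] [-0.47  0.27  1.67 -0.    1.2  -1.74]
[319.8 224.9]
ng [273, 169, 97, 95, 7121] [320.8 216.1] [ 455.8 -143.8   66. ] [ 449.6 -142.    92. ]
ng [244, 209, 21, 66, 428] [252. 243.] [ 460.1 -199.1   66. ] [ 453.5 -192.3   92. ]
ng [274, 261, 111, 39, 2137] [331.  281.9] [ 507.8 -151.8   66. ] [ 497.  -149.3   92. ]
dark [288, 188, 66, 75, 2906] [318.  221.6] [ 459.1 -147.    66. ] [ 452.7 -144.9   92. ]
dark [244, 209, 15, 49, 313] [249.7 236. ] [ 454.5 -198.8   66. ] [ 448.4 -192.1   92. ]
light [274, 169, 96, 94, 3485] [321.7 210.2] [ 451.7 -141.8   66. ] [ 445.9 -140.2   92. ]
light [320, 201, 4, 27, 100] [321.4 213.4] [ 454.  -142.7   66. ] [ 448. -141.   92.]
light [253, 253, 11, 20, 87] [257.7 262.1] [ 475.7 -200.2   66. ] [ 467.8 -193.3   92. ]
light [281, 267, 100, 33, 1449] [332.  285.4] [ 510.9 -151.9   66. ] [ 499.8 -149.4   92. ]
```

View pics/c19.png

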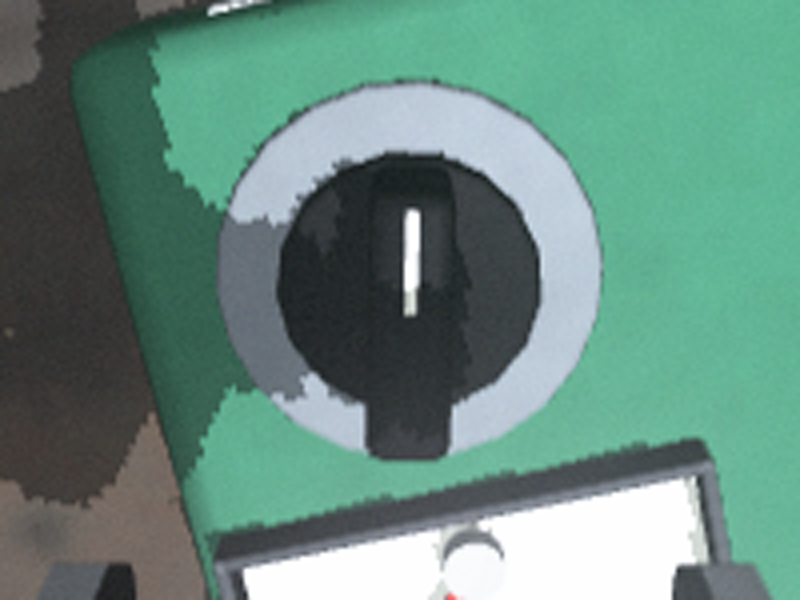

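Picture 14 shows the knob bar vertical in the image at u≈321.5 (crop (410,165) to (408,460)), so it is aligned with the tool's x. I descend carefully, watching the force.

```bash
python3 - <<'E'
from h import *
d=grab('wrist')
print(plane(d,[321.5,229],95).round(1),plane(d,[321.5,220.4],71).round(1))
go(458,-144.7,82,2.845)
E
```

```text
[[ 457.8 -144.    95. ]] [[ 458.1 -144.    71. ]]
shift [ -2.3   0.6 133. ] turn [ 0.    -0.001 -0.006] dist 133.0 yaw0 2.839 j [-0.47  0.27  1.67 -0.    1.2  -1.74] t 36.83
```

Emit:
{"fn": "play_rows", "kwargs": {"moves": [{"xyz":[-2,1.2,35],"turn":[0,0,0],"hand":45},{"xyz":[-2,1.2,70],"turn":[0,0,0],"hand":45},{"xyz":[-2,1.2,100],"turn":[0,0,0],"hand":45},{"xyz":[-2,1.2,118],"turn":[0,0,0],"hand":45},{"xyz":[-2,1.2,128],"turn":[0,0,0],"hand":45},{"xyz":[-2,1.2,132],"turn":[0,0,0],"hand":45},{"xyz":[-2,1.2,132],"turn":[0,0,0],"hand":45},{"xyz":[-2,1.2,132],"turn":[0,0,0],"hand":45},{"xyz":[-2,1.2,132],"turn":[0,0,0],"hand":45}], "newtons": 25}}

```text
time: 37.58
tool_pos: [459.0, -144.6, 84.6]
tcp_rot: [0.15, 0.989, -0.0, 0.001]
contact_force: [0.2, -0.5, 0.1]
opening: 45.1
gripper_force: 0.0
```

Down 7 mm more, then close.

Emit:
{"fn": "play_rows", "kwargs": {"moves": [{"xyz":[0.7,0,3],"turn":[0,0,0],"hand":45},{"xyz":[0.7,0,6],"turn":[0,0,0],"hand":45},{"xyz":[0.7,0,7],"turn":[0,0,0],"hand":45},{"xyz":[0.7,0,7],"turn":[0,0,0],"hand":8},{"xyz":[0.7,0,7],"turn":[0,0,0],"hand":8},{"xyz":[0.7,0,7],"turn":[0,0,0],"hand":8},{"xyz":[0.7,0,7],"turn":[0,0,0],"hand":8},{"xyz":[0.7,0,7],"turn":[0,0,0],"hand":8},{"xyz":[0.7,0,7],"turn":[0,0,0],"hand":8},{"xyz":[0.7,0,7],"turn":[0,0,0],"hand":8},{"xyz":[0.7,0,7],"turn":[0,0,0],"hand":8}]}}

```text
time: 38.5
tool_pos: [457.8, -144.2, 76.8]
tcp_rot: [0.15, 0.989, -0.0, 0.0]
contact_force: [-1.5, -0.6, 1.9]
opening: 13.4
gripper_force: 28.2
```

Emit:
{"fn": "play_rows", "kwargs": {"moves": [{"xyz":[0.7,0,0],"turn":[0,0,0.1],"hand":8},{"xyz":[0,0,0],"turn":[0,0,0.2],"hand":8},{"xyz":[0,0,0],"turn":[0,0,0.3],"hand":8},{"xyz":[0,0,0],"turn":[0,0,0.4],"hand":8},{"xyz":[0,0,0],"turn":[0,0,0.5],"hand":8},{"xyz":[0,0,0],"turn":[0,0,0.6],"hand":8},{"xyz":[0,0,0],"turn":[0,0,0.7],"hand":8},{"xyz":[0,0,0],"turn":[0,0,0.8],"hand":8},{"xyz":[0,0,0],"turn":[0,0,0.9],"hand":8},{"xyz":[0,0,0],"turn":[0,0,1.0],"hand":8},{"xyz":[0,0,0],"turn":[0,0,1.1],"hand":8},{"xyz":[0,0,0],"turn":[0,0,1.2],"hand":8},{"xyz":[0,0,0],"turn":[0,0,1.3],"hand":8},{"xyz":[0,0,0],"turn":[0,0,1.4],"hand":8},{"xyz":[0,0,0],"turn":[0,0,1.5],"hand":8},{"xyz":[0,0,0],"turn":[0,0,1.6],"hand":8},{"xyz":[0,0,0],"turn":[0,0,1.7],"hand":8},{"xyz":[0,0,0],"turn":[0,0,1.8],"hand":8},{"xyz":[0,0,0],"turn":[0,0,1.8],"hand":8},{"xyz":[0,0,0],"turn":[0,0,1.8],"hand":8}]}}

```text
time: 40.17
tool_pos: [456.9, -144.5, 76.8]
tcp_rot: [0.868, 0.497, -0.001, -0.0]
contact_force: [-3.9, -2.3, 3.4]
opening: 13.3
gripper_force: 28.7
```

```bash
cat >> h.py <<'E'
def needle(d,piv=(516.6,-151.5),z=66):
    r,g=dial(d,z)
    p=np.array(piv);r=r[(np.hypot(*(r-p).T)<54)&(np.hypot(*(r-p).T)>12)];g=g[np.abs(np.hypot(*(g-p).T)-50)<10]
    f=lambda q:np.arctan2(*(q-p).mean(0)[::-1]).round(3) if len(q) else None
    a=None
    if len(r)>5:
        c=r.mean(0);u=np.linalg.svd(r-c)[2][0];u*=np.sign((c-p)@u);a=np.arctan2(u[1],u[0]).round(3)
    print('red n',len(r),'angle',f(r),'line',a,'mark n',len(g),f(g),'centre',g.mean(0).round(1) if len(g) else None)
E
python3 - <<'E'
from h import *
for n in('wrist','top'): d=grab(n,n+'20.png');print(n);needle(d)
d=dict(grab('top'));
o=manip.get_obs();print(o['tool_pos'].round(1),o['joint_pos'].round(2),o['opening'],o['contact_force'].round(1),o['ft_torque'].round(2))
E
```

```text
wrist
red n 963 angle -0.2 line -0.234 mark n 794 0.34 centre [ 563.6 -134.9]
top
red n 20 angle -0.213 line -0.224 mark n 0 None centre None
[ 456.9 -144.5   76.8] [-0.47  0.45  1.85 -0.    0.84  0.07] 13.275243446953857 [-3.2 -2.8  4.3] [-0.41  0.67 -0.05]
```

Emit:
{"fn": "play_rows", "kwargs": {"moves": [{"xyz":[0,0,0],"turn":[0,0,0.1],"hand":8},{"xyz":[0,0,0],"turn":[0,0,0.2],"hand":8},{"xyz":[0,0,0],"turn":[0,0,0.3],"hand":8},{"xyz":[0,0,0],"turn":[0,0,0.4],"hand":8},{"xyz":[0,0,0],"turn":[0,0,0.5],"hand":8},{"xyz":[0,0,0],"turn":[0,0,0.6],"hand":8},{"xyz":[0,0,0],"turn":[0,0,0.7],"hand":8},{"xyz":[0,0,0],"turn":[0,0,0.8],"hand":8},{"xyz":[0,0,0],"turn":[0,0,0.9],"hand":8},{"xyz":[0,0,0],"turn":[0,0,1.0],"hand":8},{"xyz":[0,0,0],"turn":[0,0,1.1],"hand":8},{"xyz":[0,0,0],"turn":[0,0,1.2],"hand":8},{"xyz":[0,0,0],"turn":[0,0,1.3],"hand":8},{"xyz":[0,0,0],"turn":[0,0,1.4],"hand":8},{"xyz":[0,0,0],"turn":[0,0,1.5],"hand":8},{"xyz":[0,0,0],"turn":[0,0,1.6],"hand":8},{"xyz":[0,0,0],"turn":[0,0,1.7],"hand":8},{"xyz":[0,0,0],"turn":[0,0,1.75],"hand":8},{"xyz":[0,0,0],"turn":[0,0,1.75],"hand":8},{"xyz":[0,0,0],"turn":[0,0,1.75],"hand":8}]}}

```text
time: 41.98
tool_pos: [456.7, -143.6, 76.8]
tcp_rot: [0.938, -0.348, -0.001, -0.0]
contact_force: [-2.9, 0.6, 5.0]
opening: 13.3
gripper_force: 28.9
```

```bash
python3 - <<'E'
from h import *
for n in('wrist','top'):
    d=grab(n,n+'21.png');print(n);needle(d)
    r,g=dial(d)
    if len(r)>9 and len(g)>9:
        p=np.array([516.6,-151.5])
        for nm,q in(('red',r),('grn',g)): 
            D=q-p;rad=np.hypot(*D.T);k=(rad>40)&(rad<55);a=np.arctan2(D[k,1],D[k,0]);print(nm,k.sum(),'ang min/mean/max',a.min().round(3),a.mean().round(3),a.max().round(3),'rad',rad[k].min().round(1),rad[k].max().round(1))
o=manip.get_obs();print(o['tool_pos'].round(1),o['joint_pos'].round(2),o['opening'],o['contact_force'].round(1))
E
```

```text
wrist
red n 1205 angle 0.399 line 0.293 mark n 814 -0.061 centre [ 556.7 -153.9]
red 369 ang min/mean/max 0.323 0.368 0.425 rad 40.0 52.3
grn 590 ang min/mean/max -1.604 -0.096 0.368 rad 41.3 55.0
top
red n 20 angle 0.385 line 0.277 mark n 0 None centre None
[ 456.7 -143.6   76.8] [-0.46  0.45  1.85 -0.    0.84  1.82] 13.496025116932264 [-4.1  1.6  5.9]
```

```bash
python3 - <<'E'
from h import *
im=cv2.imread('pics/wrist21.png')[:,:,::-1];d=grab('wrist');hsv=cv2.cvtColor(d['color'],cv2.COLOR_RGB2HSV);H,S,V=[hsv[...,i].astype(int) for i in range(3)]
R_=np.array([[np.cos(.086),np.sin(.086)],[-np.sin(.086),np.cos(.086)]])
print('face px',proj(d,[[516.6,-151.5,66],[564,-135,66]]).round(0).tolist())
m=(H>45)&(H<95)&(S>60)
n,l,s,c=cv2.connectedComponentsWithStats(m.astype(np.uint8))
for i in range(1,n):
    if s[i][4]>40:
        k=l==i;print(s[i].tolist(),c[i].round(1),'hsv',np.median(hsv[k],0),plane(d,c[i],66)[0,:2].round(1))
m=((H<8)|(H>172))&(S>120)&(V>90);n,l,s,c=cv2.connectedComponentsWithStats(m.astype(np.uint8))
for i in range(1,n):
    if s[i][4]>40:
        v,u=np.nonzero(l==i);P=plane(d,np.c_[u,v],66)[:,:2];cc=P.mean(0);w=np.linalg.svd(P-cc,full_matrices=False)[2][0];w*=np.sign(w[0]);q=(P-cc)@w
        print('red',s[i].tolist(),'ends',(cc+w*q.min()).round(1),(cc+w*q.max()).round(1),'ang',np.arctan2(w[1],w[0]).round(3))
E
```

```text
face px [[231.0, 173.0], [108.0, 104.0]]
[0, 0, 49, 66, 1675] [15.7 27.9] hsv [ 78. 127. 131.] [ 602.8 -129.7]
[0, 0, 481, 411, 49926] [214.9 254.5] hsv [ 78. 124.  74.] [ 497.5 -124. ]
[87, 81, 48, 34, 644] [108.2  97.5] hsv [ 69. 164. 189.] [ 565.3 -136.8]
[334, 377, 8, 21, 58] [339.2 388.7] hsv [ 79.  106.   51.5] [ 416.9 -121.1]
[288, 379, 44, 51, 700] [302.5 406.8] hsv [ 78. 126. 117.] [ 420.3 -102.4]
[148, 402, 31, 34, 439] [163.3 418.4] hsv [ 78. 126. 128.] [456.7 -49.4]
red [100, 101, 117, 76, 1365] ends [ 520.8 -146.7] [ 565.6 -133.2] ang 0.295
```

```bash
python3 - <<'E'
from h import *
d=grab('wrist');o=manip.get_obs()
def M(p,q): 
    T=np.eye(4);T[:3,:3]=R.from_quat(q).as_matrix();T[:3,3]=p;return T
X=np.linalg.inv(M(o['tool_pos'],o['tcp_rot']))@np.array(d['world_from_camera'])
def ana(f,T,z=66):
    D=dict(d);D['world_from_camera']=T;im=np.ascontiguousarray(cv2.imread(f)[:,:,::-1]);hsv=cv2.cvtColor(im,cv2.COLOR_RGB2HSV);H,S,V=[hsv[...,i].astype(int) for i in range(3)]
    best=[]
    for nm,m in(('red',((H<8)|(H>172))&(S>110)&(V>70)),('grn',(H>55)&(H<74)&(S>130)&(V>90))):
        n,l,s,c=cv2.connectedComponentsWithStats(m.astype(np.uint8))
        for i in range(1,n):
            w=plane(D,c[i],z)[0,:2]
            if s[i][4]>30 and 515<w[0]<580 and -200<w[1]<-115:
                v,u=np.nonzero(l==i);P=plane(D,np.c_[u,v],z)[:,:2];cc=P.mean(0);e=np.linalg.svd(P-cc,full_matrices=False)[2][0];e*=np.sign(e[0]);q=(P-cc)@e
                print(f,nm,s[i][4],cc.round(1),'ends',(cc+e*q.min()).round(1),(cc+e*q.max()).round(1),'ang',np.arctan2(e[1],e[0]).round(3),'width',np.ptp((P-cc)@[-e[1],e[0]]).round(1))
ana('pics/wrist21.png',np.array(d['world_from_camera']))
ana('pics/wrist20.png',M([456.9,-144.5,76.8],np.array([.868,.497,-.001,0])/np.hypot(.868,.497))@X)
ana('pics/w8.png',M([557,-289.3,294.6],np.array([.924,.383,0,-.001])/np.hypot(.924,.383))@X)
E
```

```text
pics/wrist21.png red 1390 [ 543.6 -139.8] ends [ 520.8 -146.7] [ 565.6 -133.2] ang 0.294 width 4.2
pics/wrist21.png grn 584 [ 565.4 -136.8] ends [ 556.5 -140.9] [ 572.  -133.7] ang 0.435 width 7.0
pics/wrist20.png red 1162 [ 544.7 -156.8] ends [ 521.9 -151.5] [ 566.9 -162. ] ang -0.23 width 4.1
pics/wrist20.png grn 794 [ 563.9 -134.7] ends [ 555.8 -136.9] [ 571.8 -132.5] ang 0.265 width 6.8
pics/w8.png red 207 [ 535.5 -167.7] ends [ 518.9 -151.7] [ 552.2 -183.8] ang -0.766 width 3.9
```

```bash
cat >> h.py <<'E'
def gap(d,z=66):
    """signed distance (mm, + = tightening side) of green mark pixels from pointer line, per radius bin"""
    hsv=cv2.cvtColor(d['color'],cv2.COLOR_RGB2HSV);H,S,V=[hsv[...,i].astype(int) for i in range(3)]
    def W(m):
        v,u=np.nonzero(m);P=plane(d,np.c_[u,v],z)[:,:2];return P[(P[:,0]>515)&(P[:,0]<590)&(P[:,1]>-200)&(P[:,1]<-115)]
    r=W(((H<8)|(H>172))&(S>110)&(V>70));g=W((H>55)&(H<74)&(S>110)&(V>80))
    c=r.mean(0);e=np.linalg.svd(r-c,full_matrices=False)[2][0];e*=np.sign(e[0]);n=np.array([-e[1],e[0]])
    tip=((r-c)@e).max();a=(g-c)@e-tip+50;b=(g-c)@n
    print('needle ang',np.arctan2(e[1],e[0]).round(3),'len',np.ptp((r-c)@e).round(1))
    for lo in range(40,62,2):
        k=(a>=lo)&(a<lo+2)
        if k.sum()>3: print(lo,k.sum(),'side from line: min %.1f mean %.1f max %.1f'%(b[k].min(),b[k].mean(),b[k].max()))
E
python3 - <<'E'
from h import *
gap(grab('wrist'))
E
```

```text
needle ang 0.294 len 46.7
40 56 side from line: min -5.9 mean -4.1 max -2.3
42 56 side from line: min -5.8 mean -4.1 max -2.4
44 56 side from line: min -5.9 mean -4.1 max -2.4
46 56 side from line: min -5.9 mean -4.1 max -2.4
48 64 side from line: min -6.0 mean -4.0 max -1.7
50 106 side from line: min -6.1 mean -2.8 max 0.7
52 109 side from line: min -6.1 mean -2.8 max 0.6
54 85 side from line: min -6.1 mean -2.8 max 0.4
```

Emit:
{"fn": "play_rows", "kwargs": {"moves": [{"xyz":[0,0,0],"turn":[0,0,0],"hand":40},{"xyz":[0,0,0],"turn":[0,0,0],"hand":40},{"xyz":[0,0,0],"turn":[0,0,0],"hand":40},{"xyz":[0,0,0],"turn":[0,0,0],"hand":40},{"xyz":[0,0,-35],"turn":[0,0,0],"hand":40},{"xyz":[0,0,-75],"turn":[0,0,0],"hand":40},{"xyz":[0,0,-110],"turn":[0,0,0],"hand":40},{"xyz":[0,0,-110],"turn":[0,0,0],"hand":40},{"xyz":[0,0,-110],"turn":[0,0,0],"hand":40}]}}

```text
time: 42.98
tool_pos: [458.7, -144.6, 188.5]
tcp_rot: [0.938, -0.348, 0.002, 0.0]
contact_force: [-0.1, 1.1, -0.8]
opening: 39.9
gripper_force: 0.0
```

```bash
python3 - <<'E'
from h import *
d=grab('wrist','w22.png');print(np.array(d['world_from_camera'])[:3,3].round(1),manip.get_obs()['tool_pos'].round(1));gap(d)
o=np.array(d['world_from_camera'])[:3,3];t=manip.get_obs()['tool_pos']
go(*(t[:2]+np.array([565,-135])-o[:2]),190)
E
```

```text
[ 512.2 -191.3  331.7] [ 457.7 -144.1  186.9]
needle ang 0.295 len 46.2
40 13 side from line: min -5.0 mean -3.8 max -2.6
42 14 side from line: min -5.1 mean -3.8 max -2.4
44 15 side from line: min -5.3 mean -3.8 max -2.5
46 17 side from line: min -5.4 mean -4.0 max -2.6
48 16 side from line: min -5.2 mean -3.7 max -2.3
50 33 side from line: min -5.3 mean -2.4 max 1.0
52 34 side from line: min -5.5 mean -2.3 max 0.9
54 35 side from line: min -5.4 mean -2.2 max 0.8
56 12 side from line: min -5.3 mean -2.4 max 0.6
shift [  3.4 -77.1  -3.1] turn [-0.    -0.001  0.   ] dist 77.0 yaw0 -0.71 j [-0.46  0.3   1.71 -0.    1.12  1.82] t 43.03
```

Mark offset seems partly parallax; I'll look from right above it.

Emit:
{"fn": "play_rows", "kwargs": {"moves": [{"xyz":[2,-25,-3],"turn":[0,0,0],"hand":40},{"xyz":[3,-55,-3],"turn":[0,0,0],"hand":40},{"xyz":[3.4,-77,-3],"turn":[0,0,0],"hand":40},{"xyz":[3.4,-77,-3],"turn":[0,0,0],"hand":40},{"xyz":[3.4,-77,-3],"turn":[0,0,0],"hand":40},{"xyz":[3.4,-77,-3],"turn":[0,0,0],"hand":40}]}}

```text
time: 43.53
tool_pos: [509.4, -87.9, 188.2]
tcp_rot: [0.938, -0.348, -0.002, 0.0]
contact_force: [0.0, 0.1, 0.6]
opening: 40.3
gripper_force: 0.0
```

```bash
python3 - <<'E'
from h import *
d=grab('wrist','w23.png');print(np.array(d['world_from_camera'])[:3,3].round(1),manip.get_obs()['tool_pos'].round(1));gap(d)
E
```

```text
[ 563.9 -135.   330.8] [509.5 -88.3 188.6]
needle ang 0.292 len 46.3
42 11 side from line: min -4.4 mean -3.3 max -2.3
44 12 side from line: min -4.4 mean -3.3 max -2.3
46 12 side from line: min -4.5 mean -3.4 max -2.3
48 13 side from line: min -4.5 mean -3.4 max -2.4
50 30 side from line: min -4.5 mean -1.7 max 1.5
52 34 side from line: min -4.5 mean -1.5 max 1.5
54 34 side from line: min -4.9 mean -1.8 max 1.3
56 35 side from line: min -4.9 mean -1.7 max 1.5
```

The needle is 1.6 mm past the mark's centre, within its ±3.5 mm. A small 0.1 rad back-off will centre it.

```bash
python3 - <<'E'
from h import *
go(457,-144,77,-0.711)
E
```

```text
shift [ -3.2  76.4 111.7] turn [0.001 0.002 0.   ] dist 135.0 yaw0 -0.711 j [-0.32  0.37  1.61 -0.    1.17  1.96] t 43.58
```

Emit:
{"fn": "play_rows", "kwargs": {"moves": [{"xyz":[-2,30,0],"turn":[0,0,0],"hand":45},{"xyz":[-3,60,0],"turn":[0,0,0],"hand":45},{"xyz":[-3.2,76.4,5],"turn":[0,0,0],"hand":45},{"xyz":[-3.2,76.4,20],"turn":[0,0,0],"hand":45},{"xyz":[-3.2,76.4,50],"turn":[0,0,0],"hand":45},{"xyz":[-3.2,76.4,80],"turn":[0,0,0],"hand":45},{"xyz":[-3.2,76.4,100],"turn":[0,0,0],"hand":45},{"xyz":[-3.2,76.4,110],"turn":[0,0,0],"hand":45},{"xyz":[-3.2,76.4,110],"turn":[0,0,0],"hand":45},{"xyz":[-3.2,76.4,110],"turn":[0,0,0],"hand":8},{"xyz":[-3.2,76.4,110],"turn":[0,0,0],"hand":8},{"xyz":[-3.2,76.4,110],"turn":[0,0,0],"hand":8},{"xyz":[-3.2,76.4,110],"turn":[0,0,0],"hand":8},{"xyz":[-3.2,76.4,110],"turn":[0,0,0],"hand":8},{"xyz":[-3.2,76.4,110],"turn":[0,0,0],"hand":8},{"xyz":[-3.2,76.4,110],"turn":[0,0,0],"hand":8},{"xyz":[-3.2,76.4,110],"turn":[0,0,0],"hand":8}]}}

```text
time: 45.0
tool_pos: [458.3, -144.8, 80.8]
tcp_rot: [0.938, -0.348, 0.001, 0.001]
contact_force: [-2.6, -4.0, 3.2]
opening: 13.2
gripper_force: 28.2
```

```bash
python3 - <<'E'
from h import *
gap(grab('wrist'))
E
```

```text
needle ang 0.292 len 46.5
40 51 side from line: min -5.6 mean -4.0 max -2.3
42 49 side from line: min -5.8 mean -4.1 max -2.3
44 55 side from line: min -5.8 mean -4.0 max -2.3
46 51 side from line: min -5.8 mean -4.1 max -2.3
48 59 side from line: min -5.8 mean -3.8 max -1.7
50 96 side from line: min -5.9 mean -2.8 max 0.7
52 100 side from line: min -6.0 mean -2.6 max 0.7
54 94 side from line: min -6.0 mean -2.6 max 0.7
```

Emit:
{"fn": "play_rows", "kwargs": {"moves": [{"xyz":[0,0,0],"turn":[0,0,-0.05],"hand":8},{"xyz":[0,0,0],"turn":[0,0,-0.1],"hand":8},{"xyz":[0,0,0],"turn":[0,0,-0.1],"hand":8},{"xyz":[0,0,0],"turn":[0,0,-0.1],"hand":8},{"xyz":[0,0,0],"turn":[0,0,-0.1],"hand":8},{"xyz":[0,0,0],"turn":[0,0,-0.1],"hand":40},{"xyz":[0,0,0],"turn":[0,0,-0.1],"hand":40},{"xyz":[0,0,0],"turn":[0,0,-0.1],"hand":40},{"xyz":[0,0,0],"turn":[0,0,-0.1],"hand":40},{"xyz":[0,0,-35],"turn":[0,0,-0.1],"hand":40},{"xyz":[0,0,-75],"turn":[0,0,-0.1],"hand":40},{"xyz":[0,0,-106],"turn":[0,0,-0.1],"hand":40},{"xyz":[0,0,-106],"turn":[0,0,-0.1],"hand":40},{"xyz":[0,0,-106],"turn":[0,0,-0.1],"hand":40},{"xyz":[0,0,-106],"turn":[0,0,-0.1],"hand":40}]}}

```text
time: 46.3
tool_pos: [457.8, -143.4, 185.1]
tcp_rot: [0.954, -0.3, -0.0, -0.0]
contact_force: [-0.4, 0.0, 0.0]
opening: 39.6
gripper_force: 0.0
```

```bash
python3 - <<'E'
from h import *
gap(grab('wrist'))
d=grab('top');hsv=cv2.cvtColor(d['color'],cv2.COLOR_RGB2HSV);H,S,V=[hsv[...,i].astype(int) for i in range(3)]
for s,c in blobs(((H<8)|(H>172))&(S>150)&(V>120),30):
    p=plane(d,c,126)[0]
    if 560<p[0]<680 and -220<p[1]<-120: print('ball top cam',p.round(1))
d=grab('wrist','w25.png');hsv=cv2.cvtColor(d['color'],cv2.COLOR_RGB2HSV);H,S,V=[hsv[...,i].astype(int) for i in range(3)]
for s,c in blobs(((H<8)|(H>172))&(S>130)&(V>90),50): print('wrist red',s,c.round(1),plane(d,c,126)[0].round(1))
go(575,-172,200,1.485)
E
```

```text
needle ang 0.262 len 45.7
40 6 side from line: min -3.6 mean -1.1 max 2.7
42 10 side from line: min -3.3 mean -1.8 max 2.5
44 9 side from line: min -3.5 mean -1.8 max 2.7
46 12 side from line: min -3.7 mean -1.6 max 2.9
48 11 side from line: min -3.5 mean -1.9 max 2.7
50 29 side from line: min -3.3 mean -0.4 max 2.5
52 35 side from line: min -3.4 mean -0.4 max 2.7
54 37 side from line: min -3.6 mean -0.5 max 3.0
56 19 side from line: min -3.3 mean -0.2 max 2.8
ball top cam [ 605.7 -168.   126. ]
wrist red [206, 92, 62, 53, 463] [235.6 117.4] [ 537.6 -151.1  126. ]
shift [112.7 -43.9 -16.1] turn [-3.000e-03  2.000e-03 -2.095e+00] dist 122.0 yaw0 -0.61 j [-0.46  0.31  1.72 -0.    1.12  1.72] t 46.45
```

The needle is centred on the mark to within 0.5 mm. Next is the switch: closed fingers go in front of the ball.

```bash
python3 - <<'E'
from h import *
go(562,-165,185,-0.086)
E
```

```text
shift [ 98.1 -42.2  -1. ] turn [-0.     0.003 -0.524] dist 107.0 yaw0 -0.61 j [-0.46  0.31  1.72 -0.    1.12  1.72] t 46.45
```

Emit:
{"fn": "play_rows", "kwargs": {"moves": [{"xyz":[20,-8,0],"turn":[0,0,-0.1],"hand":0},{"xyz":[40,-17,0],"turn":[0,0,-0.2],"hand":0},{"xyz":[65,-28,0],"turn":[0,0,-0.3],"hand":0},{"xyz":[88,-38,0],"turn":[0,0,-0.4],"hand":0},{"xyz":[98,-42,0],"turn":[0,0,-0.5],"hand":0},{"xyz":[98,-42,0],"turn":[0,0,-0.524],"hand":0},{"xyz":[98,-42,0],"turn":[0,0,-0.524],"hand":0},{"xyz":[98,-42,20],"turn":[0,0,-0.524],"hand":0},{"xyz":[98,-42,45],"turn":[0,0,-0.524],"hand":0},{"xyz":[98,-42,62],"turn":[0,0,-0.524],"hand":0},{"xyz":[98,-42,66],"turn":[0,0,-0.524],"hand":0},{"xyz":[98,-42,66],"turn":[0,0,-0.524],"hand":0},{"xyz":[98,-42,66],"turn":[0,0,-0.524],"hand":0}]}}

```text
time: 47.53
tool_pos: [562.5, -165.6, 120.4]
tcp_rot: [0.999, -0.044, 0.0, 0.0]
contact_force: [-0.1, -0.6, 0.0]
opening: -0.1
gripper_force: 0.0
```

```bash
python3 - <<'E'
from h import *
go(630,-171,116,-0.086)
d=grab('wrist');hsv=cv2.cvtColor(d['color'],cv2.COLOR_RGB2HSV);H,S,V=[hsv[...,i].astype(int) for i in range(3)]
for s,c in blobs(((H<8)|(H>172))&(S>130)&(V>90),50): print('red',s,c.round(1),plane(d,c,126)[0].round(1))
E
```

```text
shift [67.7 -0.5  4.5] turn [ 0.    -0.    -0.001] dist 68.0 yaw0 -0.087 j [-0.42  0.56  1.5  -0.    1.08  1.24] t 47.53
red [273, 159, 78, 77, 4631] [311.6 196.7] [ 607. -167.  126.]
red [258, 262, 24, 52, 317] [270.2 286.1] [ 575.5 -148.9  126. ]
```

Emit:
{"fn": "play_rows", "kwargs": {"moves": [{"xyz":[10,0,3],"turn":[0,0,0],"hand":0},{"xyz":[20,0,3],"turn":[0,0,0],"hand":0},{"xyz":[28,0,3],"turn":[0,0,0],"hand":0},{"xyz":[36,0,3],"turn":[0,0,0],"hand":0},{"xyz":[44,0,3],"turn":[0,0,0],"hand":0},{"xyz":[52,0,3],"turn":[0,0,0],"hand":0},{"xyz":[58,0,3],"turn":[0,0,0],"hand":0},{"xyz":[63,0,3],"turn":[0,0,0],"hand":0},{"xyz":[66,0,3],"turn":[0,0,0],"hand":0},{"xyz":[66,0,3],"turn":[0,0,0],"hand":0},{"xyz":[66,0,3],"turn":[0,0,0],"hand":0}]}}

```text
time: 48.5
tool_pos: [626.9, -171.1, 116.9]
tcp_rot: [0.999, -0.043, -0.002, -0.0]
contact_force: [-7.7, -0.0, 3.6]
opening: -0.4
gripper_force: 3.6
```

```bash
cat >> h.py <<'E'
def ball():
    for n in('wrist','top'):
        d=grab(n);hsv=cv2.cvtColor(d['color'],cv2.COLOR_RGB2HSV);H,S,V=[hsv[...,i].astype(int) for i in range(3)]
        for s,c in blobs(((H<8)|(H>172))&(S>130)&(V>90),30):
            p=plane(d,c,126)[0]
            if 560<p[0]<690 and -220<p[1]<-120: print(n,s,p.round(1))
    o=manip.get_obs();print(o['tool_pos'].round(1),o['contact_force'].round(1))
E
python3 -c "
from h import *
ball()"
```

```text
wrist [275, 222, 75, 75, 4380] [ 650.2 -170.7  126. ]
[ 626.9 -171.1  116.9] [-6.6  0.5  3.6]
```

Emit:
{"fn": "play_rows", "kwargs": {"moves": [{"xyz":[3,0,0],"turn":[0,0,0],"hand":0},{"xyz":[6,0,0],"turn":[0,0,0],"hand":0},{"xyz":[7,0,0],"turn":[0,0,0],"hand":0},{"xyz":[7,0,0],"turn":[0,0,0],"hand":0},{"xyz":[7,0,0],"turn":[0,0,0],"hand":0},{"xyz":[7,0,0],"turn":[0,0,0],"hand":0}]}}

```text
time: 49.1
tool_pos: [627.5, -171.1, 116.7]
tcp_rot: [0.999, -0.043, -0.009, -0.001]
contact_force: [-31.1, 2.4, 16.1]
opening: -0.1
gripper_force: 15.9
```

```bash
python3 -c "
from h import *
ball()"
```

```text
wrist [275, 224, 75, 75, 4390] [ 650.4 -170.7  126. ]
[ 627.5 -171.1  116.7] [-31.4   2.8  16.5]
```

Emit:
{"fn": "play_rows", "kwargs": {"moves": [{"xyz":[-10,0,0],"turn":[0,0,0],"hand":0},{"xyz":[-30,0,0],"turn":[0,0,0],"hand":0},{"xyz":[-40,0,-25],"turn":[0,0,0],"hand":0},{"xyz":[-60,0,-65],"turn":[0,0,0],"hand":0},{"xyz":[-95,0,-95],"turn":[0,0,0],"hand":0},{"xyz":[-120,0,-95],"turn":[0,0,0],"hand":0},{"xyz":[-120,0,-95],"turn":[0,0,0],"hand":0},{"xyz":[-120,0,-95],"turn":[0,0,0],"hand":0}]}}

```text
time: 49.87
tool_pos: [515.5, -161.6, 213.2]
tcp_rot: [0.999, -0.044, 0.001, 0.001]
contact_force: [-0.0, 0.5, -0.4]
opening: -0.1
gripper_force: 0.0
```

```bash
python3 -c "
from h import *
ball()
d=grab('wrist','w30.png');gap(d);t=grab('top','t30.png');print(topnuts(t))
e=grab('scene','s30.png');hsv=cv2.cvtColor(e['color'],cv2.COLOR_RGB2HSV);H,S,V=[hsv[...,i].astype(int) for i in range(3)]
for s,c in blobs(((H<6)|(H>174))&(S>150)&(V>110),30): print(s,c.round(1),plane(e,c,126)[0].round(1))
"
```

```text
wrist [294, 0, 41, 13, 363] [ 641.  -169.9  126. ]
top [386, 199, 12, 12, 115] [ 648.2 -171.3  126. ]
[ 516.5 -161.7  211.8] [ 0.2  0.4 -0. ]
needle ang 0.263 len 46.1
42 5 side from line: min -3.5 mean -3.0 max -2.6
48 8 side from line: min -3.5 mean -1.7 max 2.5
50 20 side from line: min -3.4 mean -0.5 max 2.4
52 25 side from line: min -3.5 mean -0.7 max 2.2
54 25 side from line: min -3.6 mean -0.7 max 2.1
56 26 side from line: min -3.4 mean -0.5 max 2.5
[]
[26, 284, 61, 24, 313] [ 61.3 294.4] [708.6 557.4 126. ]
```

```bash
python3 -c "
from h import *
d=grab('top');hsv=cv2.cvtColor(d['color'],cv2.COLOR_RGB2HSV);H,S,V=[hsv[...,i].astype(int) for i in range(3)]
p=proj(d,[[545,8.4,66]])[0];m=np.zeros_like(H,np.uint8);cv2.circle(m,tuple(p.astype(int)),26,1,-1)
nb=~((H>98)&(H<125)&(S>80))&(m>0)
for s,c in blobs(nb,10): print(s,c.round(1),plane(d,c,75)[0].round(1))
blue=((H>100)&(H<125)&(S>120)).astype(np.uint8);blue[:,:250]=0;blue[:,360:]=0;blue[:190]=0;blue[320:]=0
n=~(blue>0)
for q in([629,1,70],[461.5,15.6,70]): 
    u,v=proj(d,[q])[0].astype(int);print('lug',(blue[v-9:v+10,u-9:u+10]).astype(int).sum(),'of 361')
"
```

```text
[298, 240, 33, 22, 467] [311.9 251.5] [547.  -8.  75.]
[280, 245, 14, 14, 122] [286.5 251.5] [545.4  47.   75. ]
lug 244 of 361
lug 256 of 361
```

```bash
python3 -c "
from h import *
print(manip.close_job())"
```

```text
the job is handed in; nothing more can be done
None
```

I handed the job in at about 50 s: bowl seated on both pegs, all five nuts in it, pointer within about 0.6 mm of the green mark's centre, and the switch lever pushed back until it met a hard stop. The ball moved about 43 mm against the 48 mm I expected, so I can't confirm the lever reached a full 1.0.

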